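Stack bearing, spacer and retaining washer on a vial mixer's spindle

TASK

Put the vial mixer's spindle back together: slide the bearing down the shaft onto its sprung seat, then the spacer sleeve on top of the bearing, then the retaining washer on top of the spacer, pressed down past the two sprung catches near the shaft's tip until they snap out above it and hold the whole stack down against the spring. Feel your way and press gently (the spindle must never take more than about 20 N), let go of everything, and leave the vials, their rack and the beaker where they stand.

Things in the scene. Friction and masses are not known exactly. Their poses are not given: they have to be found in the camera images.
- drive: the mixer drive: fixed white housing 110 x 110 x 28 mm; origin under its centre, z up; an upright spindle stands on the origin's vertical line. Round the shaft a sprung seat ring (38 mm across) stands, its top 70 mm above the bench unloaded; spring 3 N to start, then 0.5 N per mm, damped. Pressed down far enough, the bearing comes home on the shaft's own fixed shoulder and stops hard
- spindle_foot (a point): centre of the housing's top face, 28 mm above the bench, on the spindle's axis. The shaft's height is clamped by hand and not measured: its shoulder (30 mm across) is 56 to 67 mm above the bench. Above the shoulder: shaft 22 mm thick up to 30 mm, a cone narrowing to 15 mm at 34 mm, 15 mm thick to 56 mm, tapered tip ending at 60 mm
- catch_a (a joint): one of two alike opposite sprung catches (catch_b is not read) along the drive's +x and -x: 0 m = fully out (3.5 mm proud of the thin shaft), grows inwards to 0.0045. Underside 46 mm above the shoulder, sloped on top up to 53 mm. Bearing and spacer pass freely; the washer cams both in (about 6 N, damped: slowly); they snap out above it 1.6 mm before the stack is home on the shoulder
- bearing_center (a point): centre of the bearing, half-way up: a loose steel ring with darker inset grooves, outside diameter 42 mm, bore 24.4 mm, 10 mm thick, lying flat on the bench, axis = z; either face may be up
- spacer_center (a point): centre of the spacer, half-way up: a loose plain aluminium sleeve, outside diameter 34 mm, bore 24.4 mm, 26 mm long, standing on its end on the bench, axis = z; either end may be up
- washer_center (a point): centre of the retaining washer, half-way up: a loose thick steel washer, outside diameter 50 mm, bore 17.4 mm, 8 mm thick, lying flat on the bench, axis = z; either face may be up
- vial_rack: bystander: aluminium rack 60 x 112 mm with eight capped vials, 67 mm high, loose; origin at the centre of its underside
- vial: bystander: one loose clear vial with a black cap, 22 mm in diameter, 61 mm high, standing; origin at the centre of its underside
- beaker: bystander: loose glass beaker, 64 mm in diameter at the rim, 75 mm high, standing; origin at the centre of its underside
Not all that is in view belongs to the job. Leave any purple or turquoise look-alike of the part that bears washer_center alone.

How it is judged (in metres and radians):
On the way, in this order (a step that is already met when the one before it is completed fails the run):
1. the bearing lies flat at the bottom of the shaft, on the seat (horizontal distance between bearing_center and drive below 0.003 m and (angle between bearing_center's own z axis and vertical below 0.07 rad or angle between bearing_center's own z axis and vertical above 3.0716 rad) and height (world z) of bearing_center between 0.055 and 0.0768 m), for 0.2 s.
2. the spacer stands flat on the bearing, round the shaft (all of step 1 and horizontal distance between spacer_center and drive below 0.003 m and (angle between spacer_center's own z axis and vertical below 0.07 rad or angle between spacer_center's own z axis and vertical above 3.0716 rad) and distance between spacer_center and bearing_center between 0.0165 and 0.0196 m and height (world z) of spacer_center above 0.07 m), for 0.2 s.
At the end, for the whole second after the job is handed in: bearing lowest, spacer on it, washer on the spacer, each within 3 mm of the shaft's axis, flat within 4 degrees, touching within 1.5 mm; the washer is held under the catches (it presses on the spacer with over 2 N, nothing else holding it); all released and at rest (all of step 2 and horizontal distance between washer_center and drive below 0.003 m and (angle between washer_center's own z axis and vertical below 0.07 rad or angle between washer_center's own z axis and vertical above 3.0716 rad) and distance between washer_center and spacer_center between 0.0155 and 0.0186 m and contact force between washer and spacer above 2 N and linear speed of washer below 0.01 m/s and contact force between each of the arm, the fingers and washer below 0.1 N).
It fails at once if the spindle took more than 20 N (contact force between drive and anything else above 20 N).
It fails at once if the vial rack was moved more than 15 mm or tipped (distance of vial_rack from where it was at the start of the episode above 0.015 m or angle between vial_rack's own z axis and vertical above 0.3 rad).
It fails at once if the vial was moved more than 15 mm or tipped (distance of vial from where it was at the start of the episode above 0.015 m or angle between vial's own z axis and vertical above 0.3 rad).
It fails at once if the beaker was moved more than 15 mm or tipped (distance of beaker from where it was at the start of the episode above 0.015 m or angle between beaker's own z axis and vertical above 0.3 rad).
It also fails if it takes over 72 s, if anything falls off the work surface, if the arm or the gripper's body presses on something with over 40 N, if the wrist force passes 120 N, or if a joint passes its speed limit or range.

ROBOT

A 7-joint arm with a two-finger parallel gripper is mounted at the origin on the work surface. World frame = base frame: x ahead of the robot, y to its left, z up, the work surface at z = 0. Lengths are in m, angles in degrees, forces in N, time in s.
With the tool pointing down it reaches from about 0.35 to 0.775 m from the base axis. Payload 3.1 kg.
Tool frame: the origin (TCP) lies midway between the tips of the shut fingers; the grasp point (between the pads) lies 19 mm behind it; z points along the fingers, y is the direction in which the jaws open and shut (so a half turn about z gives the same grasp; the last joint's range is limited). The gripper opens to 85 mm and grips with 20 to 120 N. Pads are 22 mm wide; open, the fingers measure 114 mm over their backs; the gripper's body (76 mm by 85 mm) begins 54 mm behind the grasp point. The pads swing forward as they close: fully open they stand 13 mm farther back than shut.
Start: joints at [70.262, 17.813, 0.802, 86.603, -0.252, 75.585, -1.558], TCP at [0.164, -0.525, 0.231] pointing down, gripper open.
Joint ranges: [-154.91, 154.91], [-16.99, 109.72], [-72.82, 74.43], [7.12, 147.25], [-82.49, 262.49], [11.32, 116.49], [-174.64, 174.64]. Speed limits (degrees/s): [159.86, 159.86, 180, 180, 180, 180, 180].

INTERFACE

Orientations are given as a 3x3 rotation matrix whose columns are the frame's x, y, z axes.
In Python, from station import ctrl gives the robot as it stands. The module is installed in compiled form; this text tells all that it offers.
- The arm moves only by the shell command python3 -m handwheel 'ROWS' [OPENING] [FORCE]. ROWS is text: rows parted by semicolons, each of 4 numbers parted by spaces: the shift along the tool's x, y, z in mm, then the turn about the tool's z in rad. In form: dx dy dz roll; .... A call has 1 to 8 rows; each row is the pose to reach, as a shift and turn from the pose commanded when the call began, along the tool's axes at that moment; what a row does not reach only later rows make up. A row lasts 1/12 s, in which the tool goes at most 41.7 mm and 7.16 degrees, less where a joint would pass 70% of its speed; a pose out of reach is approached as far as the arm can. A call with a gripper value outside its range is refused whole. OPENING is the finger opening in mm, from 0 to 85.4, set as the call begins (- or left out, the last holds). The fingers move at their own pace and stop on an object; FORCE is the grip in N (left out, the last holds). Time passes only in rows, so rows that repeat a pose let the fingers close. It gives the time, the measured TCP pose, the force and the opening at its end, in the units of the state.
- ctrl.observe(): the state, without advancing time (a new reading comes with each control period).
- ctrl.get_image(name): name is "scene" or "top" or "wrist"; returns the picture (384x512x3 uint8, red, green, blue); there is no depth.
- ctrl.camera_info(name): a dict with "fov_y" (degrees; the focal length in pixels is half the picture's height over the tangent of half this angle, whatever the lens; pixels are square), "cx", "cy" (the principal point, pixels), "world_to_cam" (4x4, takes a point from world to camera coordinates); the wrist camera has in their place "T_tool_cam" (4x4, takes a point from camera to tool coordinates, whose origin is the TCP and whose axes are the flange's). Camera axes: x right, y up, looking along -z (the intrinsics and any distortion apply to the point x, -y, -z); pixel columns grow to the right and rows downward; lengths in m; the calibration is good to about 2 mm. A picture is of the moment at which its call begins: read the wrist's pose just before it. camera_info takes no time and is no camera call.
- ctrl.hand_in(): hands the job in, once; it reports no verdict.
Trained networks look in the newest picture that a camera, given by its name, has taken for a name from the list of things; names that differ only in an ending like _2 or _b are one class to them, and where a whole thing is asked for, a point or a joint stands for the part that bears it (a point fixed in the world has none). Each returns a list of dicts, best first, with "p" (0 to 1); they miss things now and then, are a little off and sometimes report something else, mostly with a low value. They report only what shows in the picture. A call takes as long as a camera call. They do not tell look-alikes from the thing itself.
- ctrl.cut_out(target, camera): "pixels" (384x512 bool, what is visible of it) and "at" ([column, row] in pixels, amid what is visible of it).
The state is a dict: "time": time; "joints": joint angles; "joint_vel": joint speeds; "effort": joint torques, N m; "tool_pos": TCP position; "ee_rot": TCP orientation; "ft_force": force on the tool from outside, world axes, zero at the start; "torque": the same for the moment, N m; "grip_width": finger opening in m.
Only numpy, scipy, OpenCV 4.12 (cv2) and the standard library are available. Lean on these libraries where they do the work, as an engineer would, in place of code of your own. Each camera call takes 0.05 s, during which the arm holds its last target.

## Working session

There is one attempt and no reset: what is moved stays moved. The work goes in short steps, Python scripts to look and compute and a shell command to move; the robot and the scene stay as the last step left them, time stands still between calls to the robot, and variables do not carry over. Pictures are saved under pics/ and viewed, and the job is handed in when it is done.

```bash
mkdir -p pics; ls; cat > h.py <<'E'
import numpy as np, cv2
from station import ctrl
def save(n,im): cv2.imwrite('pics/'+n+'.png',cv2.cvtColor(im,cv2.COLOR_RGB2BGR))
E
python3 - <<'E'
from h import *
s=ctrl.observe(); print(s)
for n in ['scene','top','wrist']:
    save(n+'0',ctrl.get_image(n)); print(n,ctrl.camera_info(n))
E
```

```text
pics
{'time': 0.0, 'joints': array([70.26075705, 17.8582899 ,  0.80133041, 86.69171087, -0.25116251,
       75.5872065 , -1.55785265]), 'joint_vel': array([-0.0107809 ,  0.06260649,  0.01337995, -0.01971505,  0.02632673,
        0.07579007,  0.02808438]), 'effort': array([-5.03442479e-04, -3.79916739e+01,  1.45506039e-01, -2.30596304e+01,
        1.22402041e-02,  1.37942639e-02, -2.02893569e-07]), 'tool_pos': array([ 0.16380059, -0.52426143,  0.23024341]), 'ee_rot': array([[ 9.54471884e-01,  2.98299794e-01, -8.09493626e-04],
       [ 2.98300872e-01, -9.54469306e-01,  2.22132497e-03],
       [-1.10016037e-04, -2.36166489e-03, -9.99997205e-01]]), 'ft_force': array([ 0.72847849, -0.63093064,  0.16719243]), 'torque': array([ 0.06631245, -0.02467583,  0.03070881]), 'grip_width': 0.08539607594074008}
scene {'fov_y': 54.150752992765185, 'cx': 252.2033492566731, 'cy': 190.5538265963882, 'world_to_cam': array([[ 0.38340647,  0.92341746,  0.017311  , -0.27688899],
       [-0.52960758,  0.20446224,  0.82323205,  0.24946376],
       [ 0.7566474 , -0.32480053,  0.56744103, -1.23994714],
       [ 0.        ,  0.        ,  0.        ,  1.        ]])}
top {'fov_y': 49.40503788624144, 'cx': 254.77598302249285, 'cy': 193.7584298676755, 'world_to_cam': array([[ 0.01549352, -0.99987486, -0.00319697,  0.02669936],
       [ 0.98967787,  0.01487978,  0.14253527, -0.55635521],
       [-0.14246986, -0.00537235,  0.98978456, -1.00126296],
       [ 0.        ,  0.        ,  0.        ,  1.        ]])}
wrist {'fov_y': 69.43524668066868, 'cx': 258.58783972743134, 'cy': 193.91523172477278, 'T_tool_cam': array([[-1.67456323e-04,  9.57766135e-01,  2.87548260e-01,
         7.25322038e-02],
       [ 9.99999532e-01,  4.34340294e-04, -8.64342495e-04,
        -3.33250133e-04],
       [-9.52731767e-04,  2.87547981e-01, -9.57765760e-01,
        -1.42267501e-01],
       [ 0.00000000e+00,  0.00000000e+00,  0.00000000e+00,
         1.00000000e+00]])}
```

View pics/scene0.png

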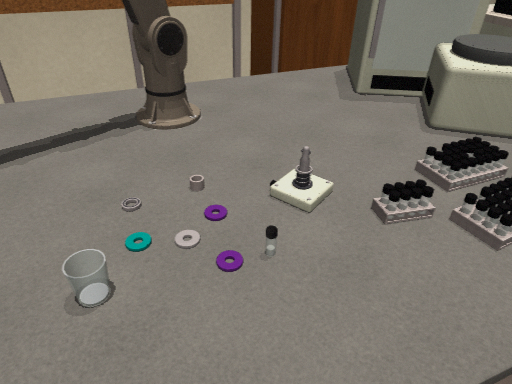

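View pics/top0.png

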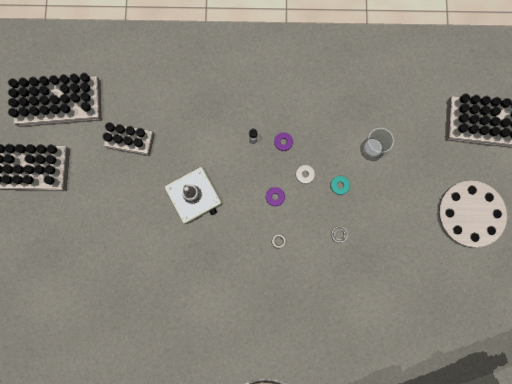

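View pics/wrist0.png

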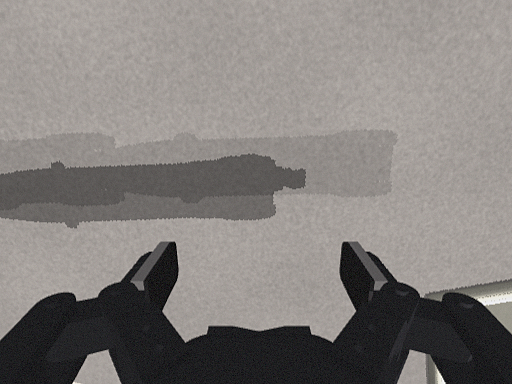

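Scene picture: the bearing is at (131,204), the spacer at (197,183) and the spindle at (304,165). Washer candidates are the pale steel ring at (187,239), purple ones at (216,212) and (230,261), and a turquoise one at (139,241). In the top view those are (305,174), (275,197), (284,142) and (340,185). Only the pale steel ring fits, because the coloured ones are the look-alikes I was told to leave. I'll confirm with a crop.

```bash
cat >> h.py <<'E'
def ray(n,px,s=None):
    ci=ctrl.camera_info(n); f=192/np.tan(np.radians(ci['fov_y']/2))
    d=np.array([(px[0]-ci['cx'])/f,-(px[1]-ci['cy'])/f,-1.])
    if n=='wrist':
        T=np.eye(4);T[:3,:3]=s['ee_rot'];T[:3,3]=s['tool_pos'];M=T@ci['T_tool_cam']
    else: M=np.linalg.inv(ci['world_to_cam'])
    d=M[:3,:3]@d
    return M[:3,3],d/np.linalg.norm(d)
def tri(rs):
    A=np.zeros((3,3));b=np.zeros(3)
    for o,d in rs:
        P=np.eye(3)-np.outer(d,d);A+=P;b+=P@o
    x=np.linalg.solve(A,b)
    return x,[round(float(np.linalg.norm((np.eye(3)-np.outer(d,d))@(x-o)))*1000,1) for o,d in rs]
def atz(r,z):
    o,d=r; return o+d*(z-o[2])/d[2]
def proj(n,p,s=None):
    ci=ctrl.camera_info(n); f=192/np.tan(np.radians(ci['fov_y']/2))
    if n=='wrist':
        T=np.eye(4);T[:3,:3]=s['ee_rot'];T[:3,3]=s['tool_pos'];M=np.linalg.inv(T@ci['T_tool_cam'])
    else: M=ci['world_to_cam']
    c=M@np.r_[p,1]; return np.array([ci['cx']+f*c[0]/-c[2],ci['cy']-f*c[1]/-c[2]])
def cen(m):
    ys,xs=np.nonzero(m); return ((xs.min()+xs.max())/2,(ys.min()+ys.max())/2)
E
python3 - <<'E'
from h import *
im=ctrl.get_image('top'); im2=ctrl.get_image('scene')
save('crop1',np.vstack([cv2.resize(im[120:260,160:400],None,fx=2.5,fy=2.5),cv2.resize(im2[140:260,110:310],(600,240))]))
for n in ['drive','bearing_center','spacer_center','washer_center','vial_rack','vial','beaker']:
    R={}
    for c in ['scene','top']:
        for q in ctrl.cut_out(n,c):
            ys,xs=np.nonzero(q['pixels'])
            print(n,c,round(q['p'],2),np.round(q['at'],1),len(xs),'box',xs.min(),xs.max(),ys.min(),ys.max(), 'rgb',im2[q['pixels']].mean(0).round() if c=='scene' else im[q['pixels']].mean(0).round(),'z0',atz(ray(c,cen(q['pixels'])),0.005).round(4))
print(ctrl.observe()['time'])
E
```

```text
drive scene 0.76 [306.1 183.9] 1956 box 270 332 146 211 rgb [156. 155. 141.] z0 [0.5074 0.2191 0.005 ]
drive top 0.76 [191.4 198.2] 1973 box 165 220 167 222 rgb [184. 185. 182.] z0 [0.5566 0.196  0.005 ]
bearing_center scene 0.68 [301.2 189.3] 2041 box 269 332 146 212 rgb [155. 153. 139.] z0 [0.509  0.2169 0.005 ]
bearing_center scene 0.59 [132.8 200.9] 223 box 122 140 197 211 rgb [114. 108. 105.] z0 [ 0.4644 -0.1819  0.005 ]
bearing_center top 0.58 [342.1 231. ] 113 box 331 346 227 241 rgb [138. 134. 131.] z0 [ 0.4608 -0.179   0.005 ]
spacer_center scene 0.56 [197.4 181. ] 231 box 189 204 174 190 rgb [115. 106. 101.] z0 [ 0.4306 -0.0241  0.005 ]
spacer_center scene 0.21 [301.7 185.3] 1972 box 270 333 146 211 rgb [157. 155. 141.] z0 [0.5078 0.2203 0.005 ]
spacer_center top 0.52 [274.9 237.9] 99 box 272 284 234 247 rgb [162. 156. 147.] z0 [ 0.442  -0.0254  0.005 ]
washer_center scene 0.84 [138.  239.5] 415 box 125 151 232 251 rgb [ 12. 134. 125.] z0 [ 0.5933 -0.1862  0.005 ]
washer_center scene 0.82 [216.7 211.2] 301 box 204 227 205 220 rgb [ 99.  40. 122.] z0 [ 0.5607 -0.0184  0.005 
[... 492 characters left out ...]
 330 349 176 194 rgb [ 72. 158. 146.] z0 [ 0.5871 -0.1833  0.005 ]
washer_center top 0.54 [282.6 138.7] 245 box 274 291 132 150 rgb [121.  68. 137.] z0 [ 0.702  -0.0353  0.005 ]
vial_rack scene 0.85 [404.2 201. ] 2100 box 372 435 180 223 rgb [81. 77. 74.] z0 [0.6765 0.3906 0.005 ]
vial_rack scene 0.25 [199.1 181.1] 202 box 190 204 175 190 rgb [114. 104.  99.] z0 [ 0.4332 -0.0236  0.005 ]
vial_rack top 0.87 [128.3 140.4] 1216 box 102 153 122 154 rgb [84. 81. 77.] z0 [0.7041 0.3726 0.005 ]
vial scene 0.9 [270.7 239.2] 325 box 265 277 226 256 rgb [84. 84. 80.] z0 [0.6864 0.0546 0.005 ]
beaker scene 0.77 [ 88.5 276.2] 2092 box 63 110 249 306 rgb [133. 134. 129.] z0 [ 0.654  -0.2826  0.005 ]
0.95
```

View pics/crop1.png

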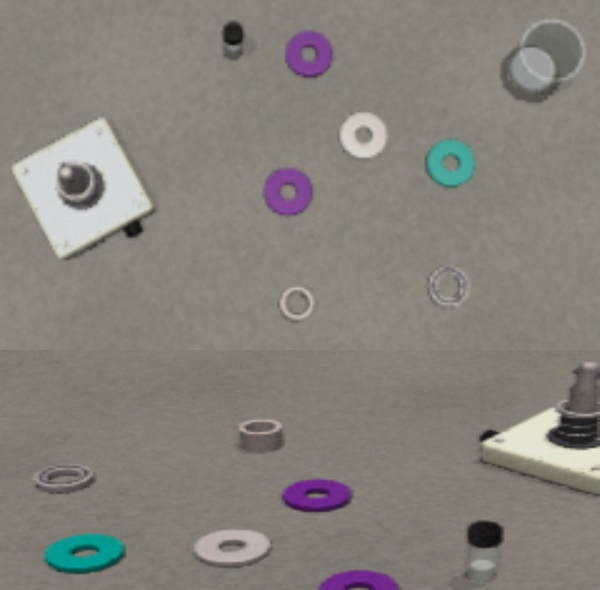

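The crop confirms it: the pale steel washer, at top (305,174), is the right one. The purple and turquoise rings stay put. I'll move over the bearing for a close wrist view.

```bash
python3 -m handwheel '390 -240 80 0; 390 -240 80 0; 390 -240 80 0; 390 -240 80 0; 390 -240 80 0; 390 -240 80 0; 390 -240 80 0; 390 -240 80 0' 62 30
```

```text
time: 1.62
tool_pos: [0.3807, -0.2758, 0.174]
ee_rot: [[0.955, 0.298, 0.001], [0.298, -0.955, -0.001], [0.0, 0.001, -1.0]]
ft_force: [0.5, 0.1, -0.3]
grip_width: 0.0619
```

```bash
python3 -m handwheel '106 -66 24 0; 106 -66 24 0; 106 -66 24 0; 106 -66 24 0; 106 -66 24 0'; python3 - <<'E'
from h import *
s=ctrl.observe();im=ctrl.get_image('wrist');save('w1',im);print(s['time'],s['tool_pos'])
for q in ctrl.cut_out('bearing_center','wrist'):
    ys,xs=np.nonzero(q['pixels']);c=cen(q['pixels']);print(q['p'],q['at'],xs.min(),xs.max(),ys.min(),ys.max(),atz(ray('wrist',c,s),.01))
E
```

```text
time: 2.03
tool_pos: [0.4627, -0.179, 0.1495]
ee_rot: [[0.952, 0.306, -0.0], [0.306, -0.952, 0.002], [0.001, -0.002, -1.0]]
ft_force: [0.0, -0.3, -0.3]
grip_width: 0.0622
2.0333 [ 0.46269252 -0.17901102  0.1495076 ]
0.95 [257.6, 189.4] 243 280 165 202 [ 0.46298236 -0.18179263  0.01      ]
```

View pics/w1.png

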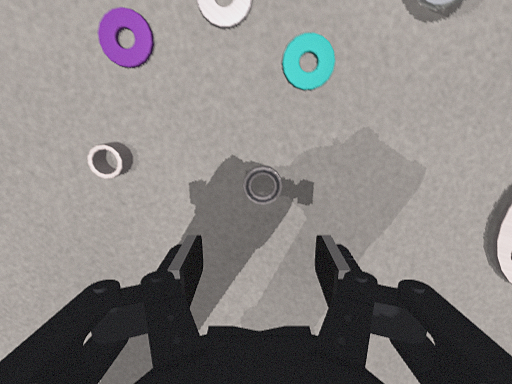

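```bash
python3 -m handwheel '-1 2.5 30 0; -1 2.5 60 0; -1 2.5 60 0; -1 2.5 60 0; -1 2.5 60 0'; cat >> h.py <<'E'
def look(name,target,z):
    s=ctrl.observe();im=ctrl.get_image('wrist');save(name,im)
    print(s['time'],s['tool_pos'].round(4),np.degrees(np.arctan2(s['ee_rot'][1,0],s['ee_rot'][0,0])).round(2),s['ft_force'].round(2))
    out=[]
    for q in ctrl.cut_out(target,'wrist'):
        ys,xs=np.nonzero(q['pixels']);c=cen(q['pixels']);p=atz(ray('wrist',c,s),z)
        d=s['ee_rot'].T@(p-s['tool_pos'])
        print(round(q['p'],2),'box',xs.min(),xs.max(),ys.min(),ys.max(),im[q['pixels']].mean(0).round(),'world',p.round(4),'tool mm',(d*1000).round(1))
        out.append((s,c,q))
    return out
E
python3 - <<'E'
from h import *
look('w2','bearing_center',.01)
E
```

```text
time: 2.55
tool_pos: [0.4613, -0.187, 0.0913]
ee_rot: [[0.955, 0.296, 0.002], [0.296, -0.955, -0.001], [0.001, 0.002, -1.0]]
ft_force: [-0.3, -0.3, 0.2]
grip_width: 0.0619
2.55 [ 0.4613 -0.187   0.0913] 17.22 [-0.33 -0.32  0.18]
0.91 box 231 277 174 220 [107. 103. 105.] world [ 0.4628 -0.1824  0.01  ] tool mm [ 2.7 -4.  81.3]
```

View pics/w2.png

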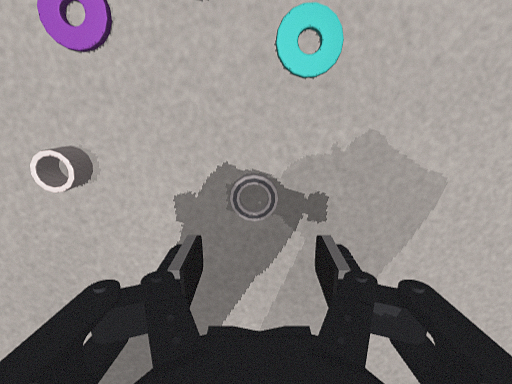

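```bash
python3 -m handwheel '2.7 -4 30 0; 2.7 -4 60 0; 2.7 -4 75 0; 2.7 -4 82 0; 2.7 -4 86 0; 2.7 -4 86 0'; python3 - <<'E'
from h import *
look('w3','bearing_center',.01)
E
```

```text
time: 3.15
tool_pos: [0.4631, -0.1811, 0.0046]
ee_rot: [[0.955, 0.298, 0.001], [0.298, -0.955, -0.001], [0.001, 0.001, -1.0]]
ft_force: [-0.5, 0.4, -0.2]
grip_width: 0.0619
3.15 [ 0.4631 -0.1811  0.0046] 17.34 [-0.49  0.35 -0.15]
0.59 box 223 297 212 283 [104.  99. 101.] world [ 0.464  -0.1814  0.01  ] tool mm [ 0.8  0.6 -5.4]
```

View pics/w3.png

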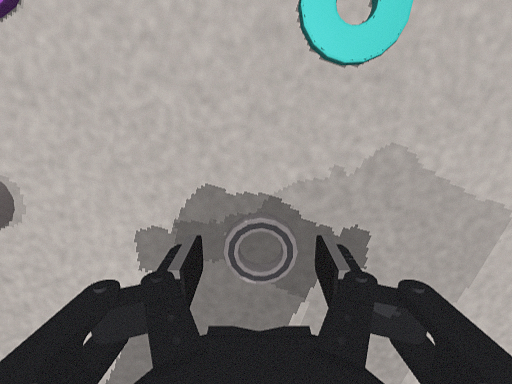

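The bearing sits centred between the fingers at (260,250). I'll lower a little more and close.

```bash
python3 -m handwheel '0.7 0.5 3 0; 0.7 0.5 5 0; 0.7 0.5 5 0'; python3 -m handwheel '0 0 0 0; 0 0 0 0; 0 0 0 0; 0 0 0 0; 0 0 0 0; 0 0 0 0' 36 40;  python3 - <<'E'
from h import *
look('w4','bearing_center',.01)
E
```

```text
time: 3.5
tool_pos: [0.4633, -0.1812, -0.0009]
ee_rot: [[0.955, 0.298, 0.0], [0.298, -0.955, -0.0], [0.0, 0.0, -1.0]]
ft_force: [0.5, -0.5, -0.5]
grip_width: 0.0618
time: 4.0
tool_pos: [0.4633, -0.1811, -0.0005]
ee_rot: [[0.954, 0.298, 0.0], [0.298, -0.954, -0.0], [0.0, 0.0, -1.0]]
ft_force: [-1.8, 0.7, 4.2]
grip_width: 0.04
4.0 [ 0.4633 -0.1811 -0.0005] 17.35 [-1.8   0.72  4.16]
0.84 box 222 295 216 289 [104. 100. 102.] world [ 0.4637 -0.1807  0.01  ] tool mm [  0.6  -0.3 -10.5]
```

View pics/w4.png

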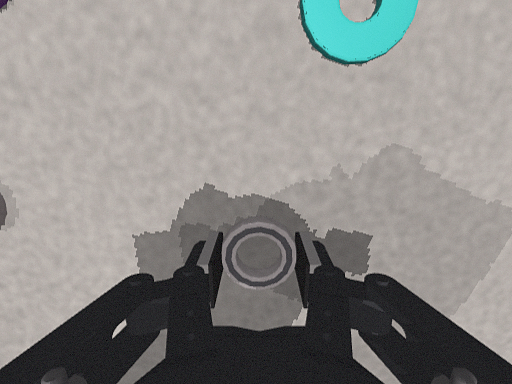

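```bash
python3 -m handwheel '0 0 -10 0; 0 0 -40 0; 0 0 -80 0; 0 0 -120 0; 0 0 -160 0; 0 0 -200 0; 0 0 -200 0'; python3 - <<'E'
from h import *
print(ctrl.observe()['ft_force'])
im=ctrl.get_image('top')
save('t2',cv2.resize(im[155:235,155:235],None,fx=7,fy=7,interpolation=cv2.INTER_CUBIC))
im=ctrl.get_image('scene')
save('s2',cv2.resize(im[135:220,260:345],None,fx=7,fy=7,interpolation=cv2.INTER_CUBIC))
for q in ctrl.cut_out('drive','top')[:1]:
    m=q['pixels'].astype('uint8');cs=max(cv2.findContours(m,0,2)[0],key=cv2.contourArea);print(cv2.minAreaRect(cs),cv2.boxPoints(cv2.minAreaRect(cs)))
E
```

```text
time: 4.68
tool_pos: [0.4687, -0.1826, 0.2081]
ee_rot: [[0.954, 0.298, 0.017], [0.299, -0.954, -0.007], [0.014, 0.012, -1.0]]
ft_force: [0.9, 0.3, -0.2]
grip_width: 0.0402
[ 0.90329742  0.33900468 -0.19213403]
((193.39805603027344, 196.646484375), (48.443878173828125, 43.49573516845703), 61.38954162597656) [[162.70697 185.79617]
 [200.8917  164.96814]
 [224.08914 207.4968 ]
 [185.90442 228.32483]]
```

View pics/t2.png

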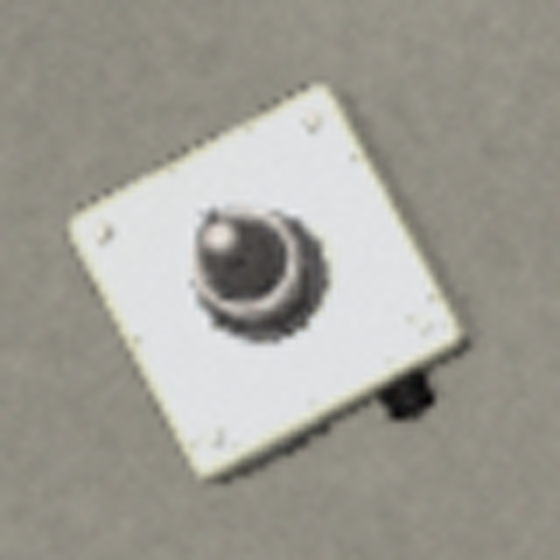

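View pics/s2.png

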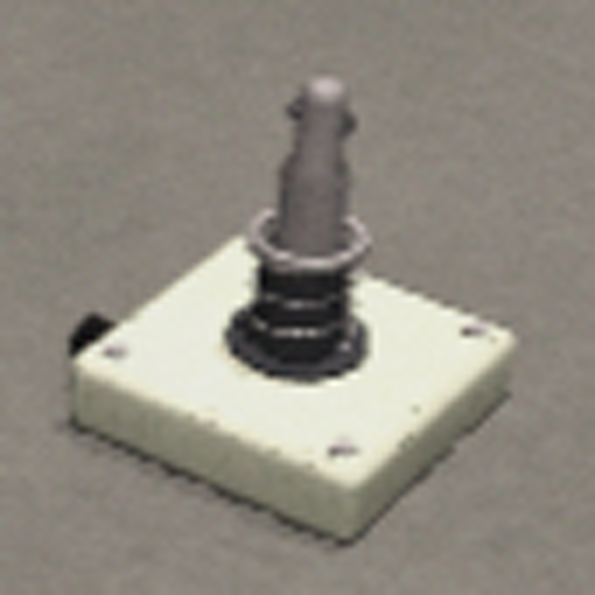

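Top crop: the housing corners are at (165,187), (201,167), (221,203) and (184,223), and the tip is near (186,189). Scene crop: the tip is at (306,147) and the seat ring at (304,169). The upright matches the drive, with catches visible at the tip.

```bash
python3 - <<'E'
from h import *
for nm,t,sc,z in [('tip',(186.6,188.8),(306.4,147.3),.12),('ring',(190.3,192.4),(304.3,169.3),.07),('foot',(193,194.8),None,.028)]:
    print(nm,atz(ray('top',t),z).round(4), sc and atz(ray('scene',sc),z).round(4), sc and tri([ray('top',t),ray('scene',sc)]))
E
```

```text
tip [0.5535 0.1921 0.12  ] [0.5554 0.1943 0.12  ] (array([0.55425997, 0.19346975, 0.11934385]), [1.4, 1.4])
ring [0.5525 0.1913 0.07  ] [0.5639 0.1899 0.07  ] (array([0.55425732, 0.19399744, 0.06333787]), [1.7, 1.7])
foot [0.5526 0.1911 0.028 ] None None
```

```bash
python3 -m handwheel '148 -329 0 0; 148 -329 0 0; 148 -329 0 0; 148 -329 0 0; 148 -329 0 0; 148 -329 0 0; 148 -329 0 0; 148 -329 0 0'; python3 -m handwheel '15 -35 0 0; 15 -35 0 0; 15 -35 0 0;15 -35 0 0;15 -35 0 0' ; python3 - <<'E'
from h import *
look('w5','drive',.028)
E
```

```text
time: 5.5
tool_pos: [0.5012, 0.1511, 0.1965]
ee_rot: [[0.954, 0.298, -0.005], [0.298, -0.954, -0.001], [-0.005, -0.0, -1.0]]
ft_force: [0.4, -0.2, -0.3]
grip_width: 0.0397
time: 5.92
tool_pos: [0.5065, 0.1852, 0.1974]
ee_rot: [[0.955, 0.296, -0.003], [0.296, -0.955, -0.003], [-0.003, 0.002, -1.0]]
ft_force: [0.2, 0.1, -1.0]
grip_width: 0.0398
5.9167 [0.5065 0.1852 0.1974] 17.19 [ 0.18  0.15 -1.02]
0.64 box 207 319 72 187 [210. 209. 209.] world [0.5579 0.1958 0.028 ] tool mm [ 52.8   4.8 169.2]
```

View pics/w5.png

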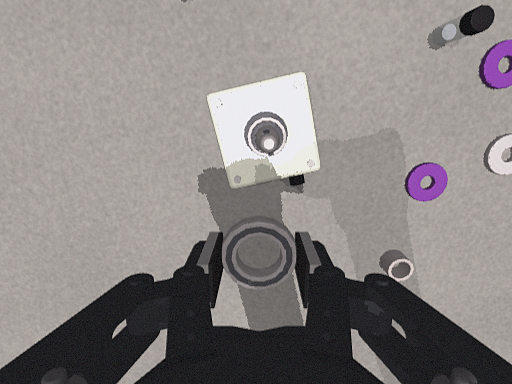

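```bash
python3 - <<'E'
from h import *
im=cv2.imread('pics/w5.png'); cv2.imwrite('pics/w5c.png',cv2.resize(im[60:200,195:335],None,fx=4.2,fy=4.2,interpolation=cv2.INTER_CUBIC))
E
```

```text
(no output)
```

View pics/w5c.png

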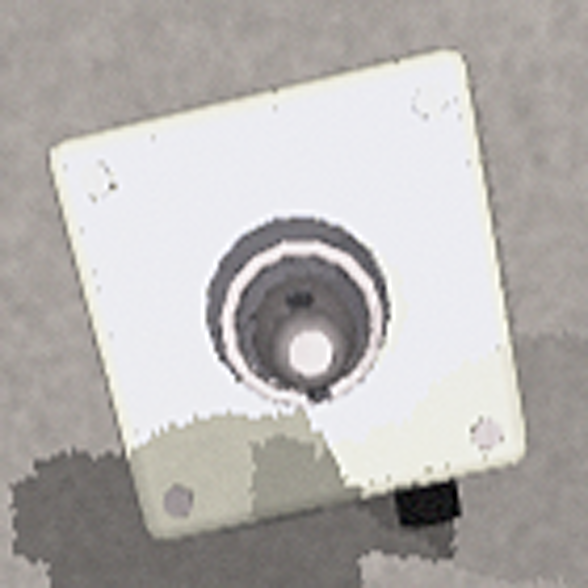

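Crop: the tip disc is at (268.8,144.0) full px, the seat ring centre at (267.6,136.9), and the screw centroid of the housing top face at (266.2,132.4).

```bash
python3 - <<'E'
from h import *
s=ctrl.observe();print(s['tool_pos'],s['time'])
# pose at picture
s=dict(tool_pos=np.array([0.5065,0.1852,0.1974]),ee_rot=ctrl.observe()['ee_rot'])
for nm,c,z in [('tip',(268.8,144),.118),('ring',(267.6,136.9),.07),('foot',(266.2,132.4),.028)]:
    print(nm,atz(ray('wrist',c,s),z).round(4))
r=[ray('wrist',(268.8,144),s),ray('top',(186.6,188.8)),ray('scene',(306.4,147.3))]
print(tri(r),tri([r[0],r[2]]),tri(r[:2]))
E
```

```text
[0.50690494 0.18537473 0.19818138] 6.0167
tip [0.5539 0.1914 0.118 ]
ring [0.5552 0.1911 0.07  ]
foot [0.5562 0.1916 0.028 ]
(array([0.55435017, 0.19268814, 0.11984645]), [1.2, 0.9, 1.9]) (array([0.55504902, 0.19278976, 0.12047046]), [1.5, 1.5]) (array([0.55383309, 0.19183273, 0.11990459]), [0.4, 0.4])
```

```bash
python3 -m handwheel '30 5 0 0; 47.5 8.5 0 0; 47.5 8.5 25 0; 47.5 8.5 50 0; 47.5 8.5 58 0;47.5 8.5 58 0;47.5 8.5 58 0'; python3 - <<'E'
from h import *
s=ctrl.observe();im=ctrl.get_image('wrist');save('w6',im[150:340,150:370].repeat(3,0).repeat(3,1));print(s['tool_pos'],s['ft_force'],s['ee_rot'][:,2])
im=ctrl.get_image('scene');save('s6',im[110:220,240:360].repeat(5,0).repeat(5,1))
im=ctrl.get_image('top');save('t6',im[140:240,140:240].repeat(5,0).repeat(5,1))
E
```

```text
time: 6.6
tool_pos: [0.5548, 0.193, 0.1412]
ee_rot: [[0.955, 0.297, -0.0], [0.297, -0.955, -0.0], [-0.0, 0.0, -1.0]]
ft_force: [0.4, 0.3, 0.2]
grip_width: 0.04
[0.55479089 0.19300831 0.14117828] [0.3863948  0.28001581 0.19516312] [-2.46771149e-04 -3.88249595e-04 -9.99999894e-01]
```

View pics/w6.png

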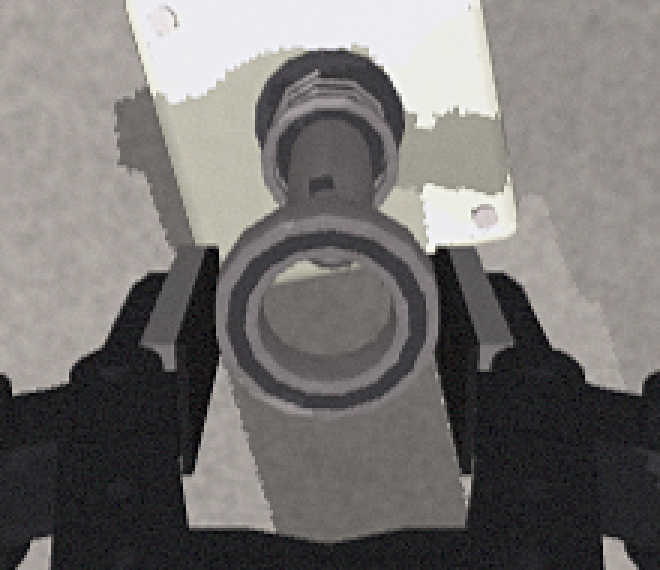

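View pics/s6.png

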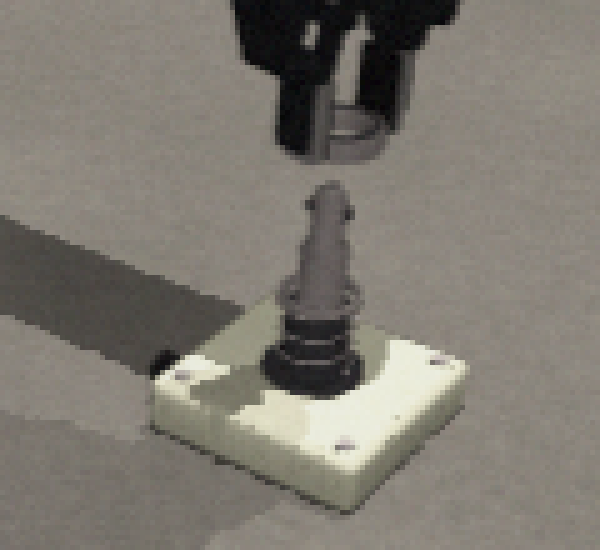

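View pics/t6.png

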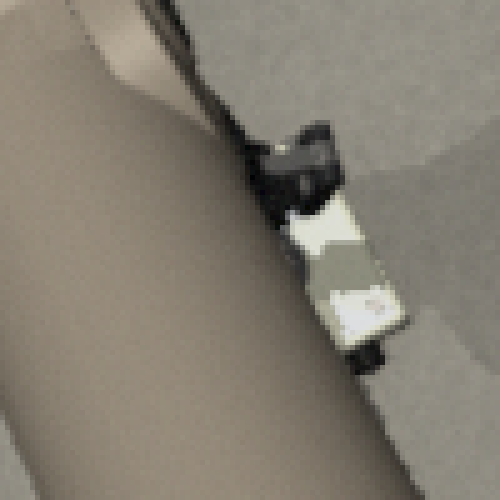

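```bash
python3 -m handwheel '0 0.7 8 0; 0 0.7 16 0; 0 0.7 19 0; 0 0.7 21 0; 0 0.7 23 0; 0 0.7 25 0;0 0.7 26 0;0 0.7 26 0'; python3 - <<'E'
from h import *
s=ctrl.observe();im=ctrl.get_image('wrist');save('w7',im[150:340,150:370].repeat(3,0).repeat(3,1));print(s['tool_pos'],s['ft_force'],s['torque'])
E
```

```text
time: 7.42
tool_pos: [0.5548, 0.1932, 0.1147]
ee_rot: [[0.954, 0.298, -0.0], [0.298, -0.954, -0.0], [-0.0, 0.0, -1.0]]
ft_force: [0.8, -0.0, -0.7]
grip_width: 0.0398
[0.55483112 0.19316966 0.11469449] [ 0.8006243  -0.00717394 -0.74295964] [-0.04961425 -0.01120166 -0.0857177 ]
```

View pics/w7.png

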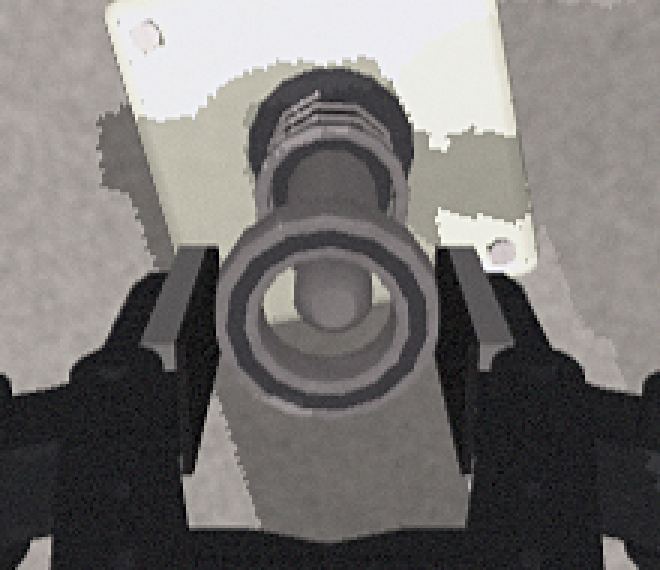

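The tip is inside the bore, at crop (333,303) against a bore centre of (327,312), so about 1 mm to tool +y. I'll correct that and go down.

```bash
python3 -m handwheel '0 1 3 0; 0 1 6 0; 0 1 10 0; 0 1 13 0; 0 1 15 0;0 1 15 0;0 1 15 0'; python3 - <<'E'
from h import *
s=ctrl.observe();im=ctrl.get_image('wrist');save('w8',im[150:340,150:370].repeat(3,0).repeat(3,1));print(s['tool_pos'],s['ft_force'],s['torque'])
E
```

```text
time: 8.05
tool_pos: [0.5545, 0.1919, 0.0993]
ee_rot: [[0.954, 0.298, -0.002], [0.298, -0.954, -0.001], [-0.002, 0.0, -1.0]]
ft_force: [0.0, 0.2, -2.2]
grip_width: 0.0399
[0.55450729 0.19188042 0.09925159] [ 0.03978493  0.17887943 -2.22687551] [-0.0527588   0.04673254 -0.06011833]
```

View pics/w8.png

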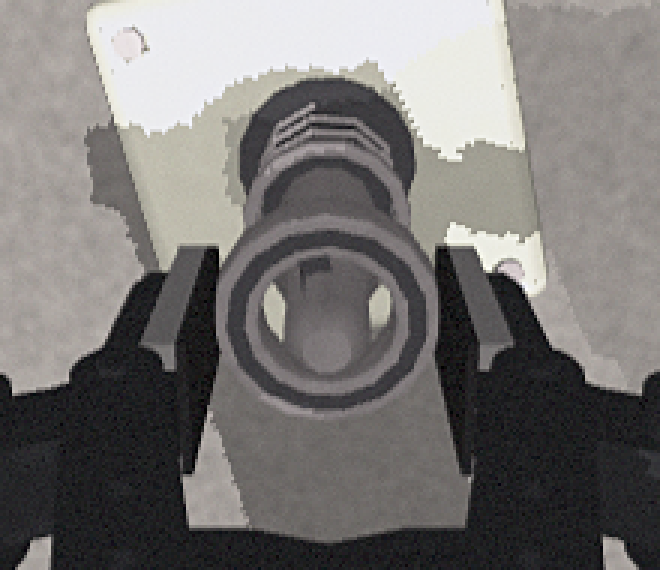

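```bash
python3 -m handwheel '0 0 2 0; 0 0 4 0; 0 0 6 0; 0 0 8 0; 0 0 9 0;0 0 9 0;0 0 9 0'; python3 - <<'E'
from h import *
s=ctrl.observe();im=ctrl.get_image('wrist');save('w9',im[150:340,150:370].repeat(3,0).repeat(3,1));print(s['tool_pos'],s['ft_force'],s['torque'])
E
```

```text
time: 8.68
tool_pos: [0.5556, 0.1924, 0.091]
ee_rot: [[0.954, 0.298, 0.001], [0.298, -0.954, 0.0], [0.001, -0.0, -1.0]]
ft_force: [1.5, 0.1, -1.4]
grip_width: 0.0398
[0.55559622 0.19239381 0.09101482] [ 1.52217516  0.1366355  -1.37263583] [ 0.11643656 -0.25266687  0.03011546]
```

View pics/w9.png

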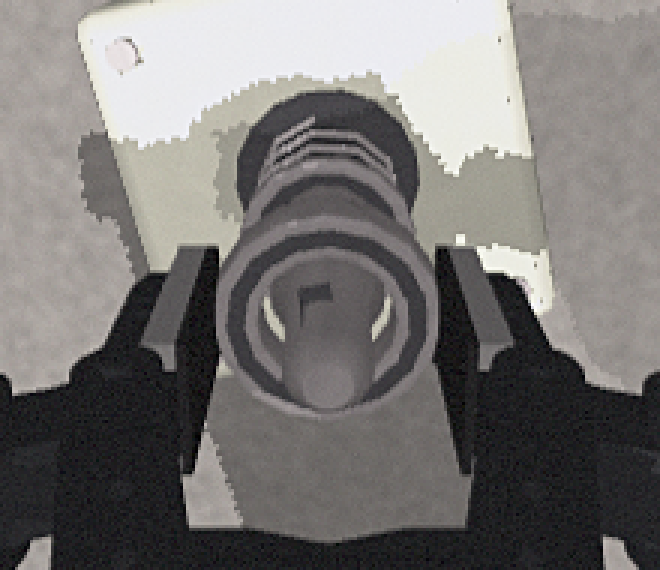

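```bash
python3 -m handwheel '0.7 0 1 0; 0.7 0 2 0; 0.7 0 3 0;0.7 0 3 0'; python3 -m handwheel '0 0 1 0; 0 0 2 0; 0 0 3 0;0 0 3 0'; python3 - <<'E'
from h import *
s=ctrl.observe();print(s['tool_pos'],s['ft_force'],s['torque'])
E
```

```text
time: 9.07
tool_pos: [0.5558, 0.1924, 0.0877]
ee_rot: [[0.954, 0.298, -0.0], [0.298, -0.954, -0.0], [-0.0, 0.0, -1.0]]
ft_force: [0.8, 0.9, -0.1]
grip_width: 0.0402
time: 9.4
tool_pos: [0.5558, 0.1924, 0.0847]
ee_rot: [[0.954, 0.298, -0.0], [0.298, -0.954, -0.0], [-0.0, -0.0, -1.0]]
ft_force: [-0.1, -0.4, -0.1]
grip_width: 0.0399
[0.55579916 0.19238559 0.08466915] [-0.14591952 -0.36931442 -0.08167476] [ 0.04800378 -0.08236777 -0.03339993]
```

```bash
python3 -m handwheel '0 0 2 0; 0 0 4 0; 0 0 6 0;0 0 8 0;0 0 10 0;0 0 12 0;0 0 12 0'; python3 -m handwheel '0 0 1 0; 0 0 2 0; 0 0 3 0;0 0 3 0'; python3 - <<'E'
from h import *
s=ctrl.observe();print(s['tool_pos'],s['ft_force'],s['torque'])
im=ctrl.get_image('wrist');save('w10',im[150:340,150:370].repeat(3,0).repeat(3,1))
E
```

```text
time: 9.98
tool_pos: [0.5558, 0.1924, 0.0724]
ee_rot: [[0.954, 0.298, -0.0], [0.298, -0.954, -0.0], [-0.0, -0.0, -1.0]]
ft_force: [0.3, -0.2, -0.1]
grip_width: 0.0402
time: 10.32
tool_pos: [0.5558, 0.1924, 0.0697]
ee_rot: [[0.954, 0.298, -0.0], [0.298, -0.954, -0.0], [-0.0, 0.0, -1.0]]
ft_force: [-0.1, -0.4, -1.6]
grip_width: 0.0397
[0.55581544 0.1924098  0.06974671] [-0.05240348 -0.37942799 -1.56516012] [-0.02479044 -0.01730857 -0.00391072]
```

View pics/w10.png

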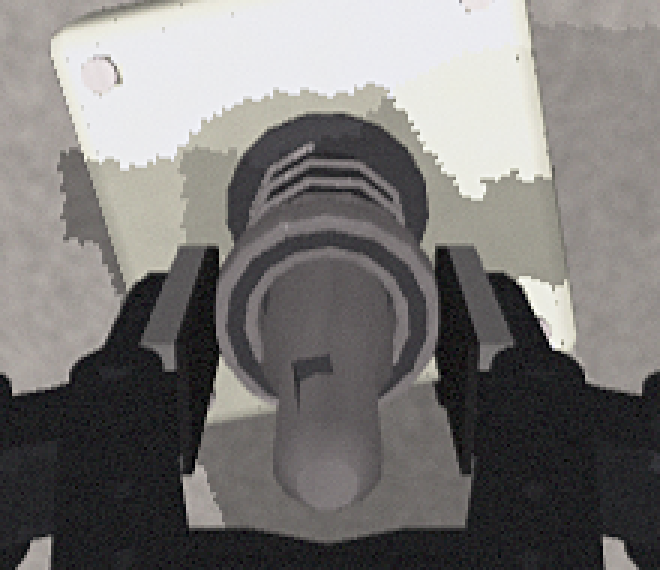

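```bash
python3 -m handwheel '0 0 0.5 0; 0 0 1 0; 0 0 1 0'; python3 -m handwheel '0 0 0 0;0 0 0 0;0 0 0 0;0 0 0 0' 62; python3 - <<'E'
from h import *
s=ctrl.observe();print(s['tool_pos'],s['ft_force'],s['torque'])
im=ctrl.get_image('wrist');save('w11',im[150:340,150:370].repeat(3,0).repeat(3,1))
E
```

```text
time: 10.62
tool_pos: [0.5559, 0.1924, 0.0693]
ee_rot: [[0.954, 0.298, 0.0], [0.298, -0.954, -0.0], [0.0, 0.0, -1.0]]
ft_force: [-1.0, -1.3, 2.3]
grip_width: 0.0399
time: 10.95
tool_pos: [0.5559, 0.1924, 0.0688]
ee_rot: [[0.954, 0.298, -0.0], [0.298, -0.954, -0.0], [-0.0, 0.0, -1.0]]
ft_force: [0.8, -0.1, -0.9]
grip_width: 0.0621
[0.55586358 0.19238831 0.06875514] [ 0.79914986 -0.13259571 -0.91393605] [ 0.05361852  0.01159925 -0.02732704]
```

View pics/w11.png

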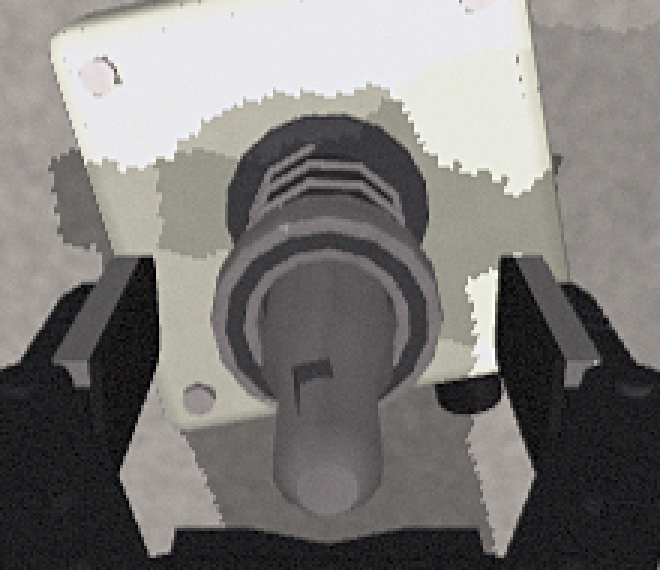

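Bearing is seated and centred on the shaft, with a visible even gap. On to the spacer.

```bash
python3 -m handwheel '0 0 -20 0;0 0 -60 0;0 0 -100 0; -30 30 -110 0;-178 173 -110 0;-178 173 -110 0;-178 173 -110 0;-178 173 -110 0'; python3 -m handwheel '-50 49 25 0;-50 49 25 0;-50 49 25 0;-50 49 25 0;-50 49 25 0' 58; python3 - <<'E'
from h import *
look('w12','spacer_center',.026)
E
```

```text
time: 11.67
tool_pos: [0.4561, 0.0087, 0.179]
ee_rot: [[0.954, 0.299, 0.001], [0.299, -0.954, -0.0], [0.001, 0.0, -1.0]]
ft_force: [1.1, -0.6, 0.5]
grip_width: 0.0617
time: 12.08
tool_pos: [0.4247, -0.0508, 0.1542]
ee_rot: [[0.954, 0.299, 0.001], [0.299, -0.954, 0.001], [0.001, -0.0, -1.0]]
ft_force: [0.0, 0.6, 0.4]
grip_width: 0.0577
12.0833 [ 0.4247 -0.0508  0.1542] 17.37 [0.03 0.64 0.37]
0.59 box 0 118 0 44 [177. 176. 173.] world [0.5126 0.1564 0.026 ] tool mm [ 145.6 -171.6  128.4]
```

View pics/w12.png

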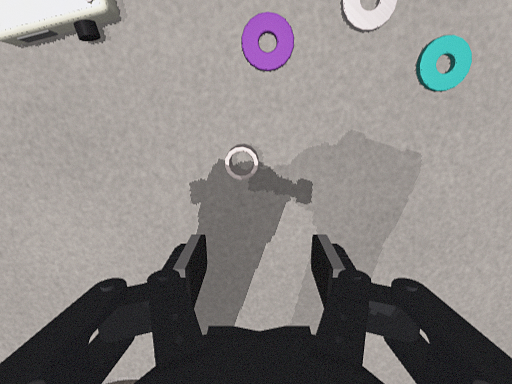

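The network only reports the drive's edge. By eye, the spacer's top ring is centred at (241.5,162).

```bash
python3 - <<'E'
from h import *
s=ctrl.observe();p=atz(ray('wrist',(241.5,162),s),.026);print(p,s['ee_rot'].T@(p-s['tool_pos'])*1000,s['tool_pos'])
E
python3 -m handwheel '13 -13 0 0;13 -13 20 0;13 -13 50 0;13 -13 50 0;13 -13 50 0'; python3 - <<'E'
from h import *
look('w13','spacer_center',.026)
E
```

```text
[ 0.44340137 -0.02644039  0.026     ] [ 24.10912107 -16.93391819 128.47596925] [ 0.42528525 -0.049921    0.15443111]
time: 12.6
tool_pos: [0.4318, -0.0338, 0.1032]
ee_rot: [[0.954, 0.301, -0.003], [0.301, -0.954, 0.001], [-0.003, -0.002, -1.0]]
ft_force: [-0.3, 0.7, 0.4]
grip_width: 0.0581
12.6 [ 0.4318 -0.0338  0.1032] 17.51 [-0.33  0.74  0.41]
0.61 box 234 275 163 206 [127. 119. 119.] world [ 0.4445 -0.026   0.026 ] tool mm [14.7 -3.5 77.1]
```

View pics/w13.png

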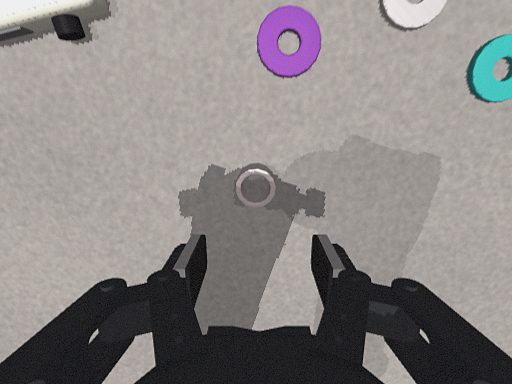

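```bash
python3 -m handwheel '12 -3 15 0;12 -3 45 0;12 -3 60 0;12 -3 60 0;12 -3 60 0'; python3 - <<'E'
from h import *
look('w14','spacer_center',.026)
E
```

```text
time: 13.12
tool_pos: [0.444, -0.0287, 0.0447]
ee_rot: [[0.954, 0.298, 0.001], [0.298, -0.954, -0.0], [0.001, 0.0, -1.0]]
ft_force: [-0.1, 0.4, 0.4]
grip_width: 0.0578
13.1167 [ 0.444  -0.0287  0.0447] 17.36 [-0.1   0.43  0.4 ]
```

View pics/w14.png

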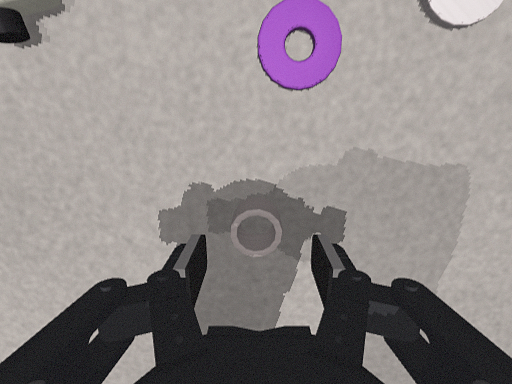

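```bash
python3 - <<'E'
from h import *
s=ctrl.observe();p=atz(ray('wrist',(256.5,233),s),.026);print(p,s['ee_rot'].T@(p-s['tool_pos'])*1000,s['tool_pos'])
E
```

```text
[ 0.44276766 -0.02800305  0.026     ] [-2.10104129 -1.52200976 19.69401829] [ 0.44514903 -0.02882072  0.04570395]
```

```bash
python3 -m handwheel '-1.5 -1.5 10 0;-1.5 -1.5 22 0;-1.5 -1.5 32 0;-1.5 -1.5 37 0;-1.5 -1.5 37 0;-1.5 -1.5 37 0'; python3 - <<'E'
from h import *
look('w15','spacer_center',.026)
E
```

```text
time: 13.72
tool_pos: [0.4417, -0.0278, 0.0072]
ee_rot: [[0.955, 0.298, 0.001], [0.298, -0.955, -0.0], [0.001, 0.0, -1.0]]
ft_force: [0.8, 0.3, -0.7]
grip_width: 0.0582
13.7167 [ 0.4417 -0.0278  0.0072] 17.35 [ 0.83  0.3  -0.71]
0.57 box 225 290 213 289 [115. 107. 107.] world [ 0.4471 -0.0253  0.026 ] tool mm [  5.9  -0.8 -18.8]
```

View pics/w15.png

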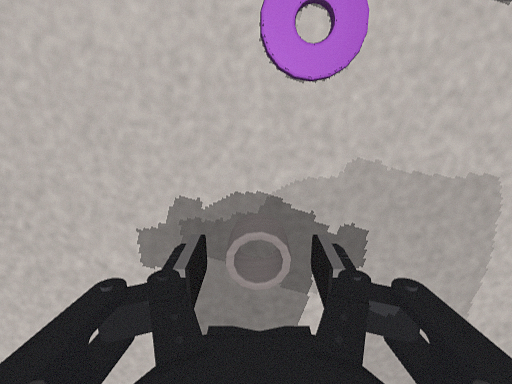

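```bash
python3 - <<'E'
from h import *
s=ctrl.observe();p=atz(ray('wrist',(258,261),s),.026);print(p,s['ee_rot'].T@(p-s['tool_pos'])*1000,s['tool_pos'])
E
```

```text
[ 0.44205702 -0.02721486  0.026     ] [  0.17944026  -0.5230148  -18.5551775 ] [ 0.44206732 -0.02776962  0.00744488]
```

Centred to about 0.5 mm, so I'll close and lift.

```bash
python3 -m handwheel '0 -0.5 0 0;0 -0.5 0 0;0 -0.5 0 0;0 -0.5 0 0;0 -0.5 0 0;0 -0.5 0 0' 28 40; python3 -m handwheel '0 0 -8 0;0 0 -30 0;0 0 -70 0;0 0 -110 0;0 0 -140 0;0 0 -140 0'; python3 - <<'E'
from h import *
look('w16','spacer_center',.026)
E
```

```text
time: 14.32
tool_pos: [0.4417, -0.0272, 0.0075]
ee_rot: [[0.954, 0.298, 0.001], [0.298, -0.954, -0.0], [0.001, 0.001, -1.0]]
ft_force: [-1.4, -0.2, 5.4]
grip_width: 0.032
time: 14.82
tool_pos: [0.4463, -0.0272, 0.1535]
ee_rot: [[0.954, 0.298, 0.014], [0.298, -0.954, -0.002], [0.013, 0.006, -1.0]]
ft_force: [1.3, -0.2, -0.7]
grip_width: 0.032
14.8167 [ 0.4463 -0.0272  0.1535] 17.36 [ 1.32 -0.21 -0.72]
0.64 box 227 290 213 288 [113. 106. 106.] world [ 0.3793 -0.0487  0.026 ] tool mm [-71.9  -0.2 126.6]
```

View pics/w16.png

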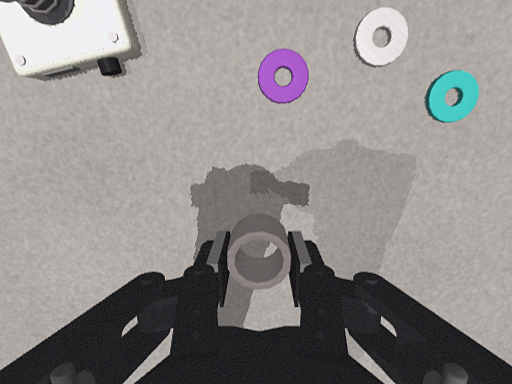

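```bash
python3 -m handwheel '174 -175.5 -5 0;174 -175.5 -5 0;174 -175.5 -5 0;174 -175.5 -5 0;174 -175.5 -5 0;174 -175.5 -5 0;174 -175.5 -5 0;174 -175.5 -5 0'; python3 -m handwheel '0 0 0 0;0 0 0 0'; python3 - <<'E'
from h import *
s=ctrl.observe();d=s['ee_rot'].T@(np.array([.5558,.1924,.1])-s['tool_pos']);print(s['tool_pos'],d*1000,s['ft_force'])
im=ctrl.get_image('wrist');save('w17',im[150:340,150:370].repeat(3,0).repeat(3,1))
E
```

```text
time: 15.58
tool_pos: [0.5531, 0.1953, 0.149]
ee_rot: [[0.953, 0.304, -0.005], [0.304, -0.953, 0.001], [-0.005, -0.002, -1.0]]
ft_force: [0.0, -0.5, -1.0]
grip_width: 0.032
time: 15.75
tool_pos: [0.5541, 0.1897, 0.1504]
ee_rot: [[0.955, 0.296, -0.003], [0.296, -0.955, -0.003], [-0.003, 0.002, -1.0]]
ft_force: [0.6, -0.5, -0.7]
grip_width: 0.0321
[0.55408016 0.18971747 0.15036872] [ 2.61187708 -2.13715239 50.35645219] [ 0.63085927 -0.48515327 -0.71639683]
```

View pics/w17.png

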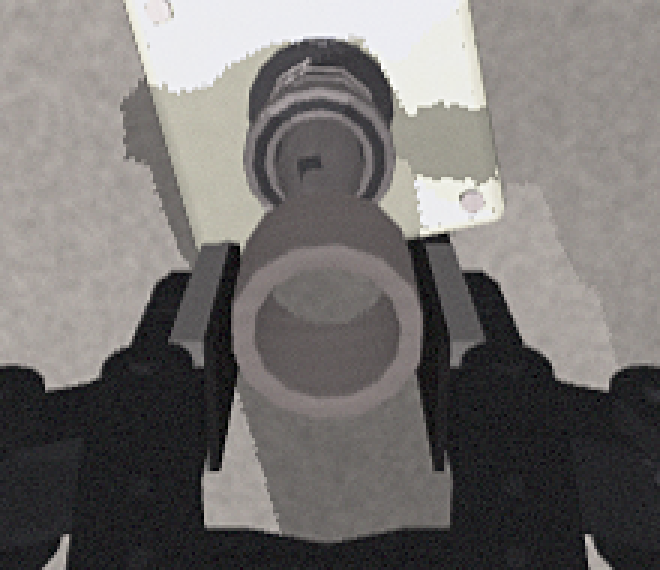

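```bash
python3 -m handwheel '0 0 0 0;0 0 0 0;0 0 0 0'; python3 - <<'E'
from h import *
s=ctrl.observe();d=s['ee_rot'].T@(np.array([.5558,.1924,.1])-s['tool_pos']);print(s['tool_pos'],d*1000,s['ft_force'])
E
```

```text
time: 16.05
tool_pos: [0.555, 0.1912, 0.1521]
ee_rot: [[0.955, 0.297, 0.0], [0.297, -0.955, -0.0], [0.0, 0.001, -1.0]]
ft_force: [-0.8, 0.1, -0.6]
grip_width: 0.032
[0.55497547 0.19115699 0.15208279] [ 1.14257301 -0.97123874 52.08256361] [-0.80126971  0.09657941 -0.55108365]
```

```bash
python3 -m handwheel '1 -0.8 8 0;1 -0.8 16 0;1 -0.8 21 0;1 -0.8 23 0;1 -0.8 25 0;1 -0.8 27 0;1 -0.8 29 0;1 -0.8 30 0'; python3 - <<'E'
from h import *
s=ctrl.observe();d=s['ee_rot'].T@(np.array([.5558,.1924,.1])-s['tool_pos']);print(s['tool_pos'],d*1000,s['ft_force'],s['torque'])
im=ctrl.get_image('wrist');save('w18',im[150:340,150:370].repeat(3,0).repeat(3,1))
E
```

```text
time: 16.72
tool_pos: [0.5557, 0.1932, 0.1217]
ee_rot: [[0.954, 0.298, -0.0], [0.298, -0.954, -0.0], [-0.0, 0.0, -1.0]]
ft_force: [-0.3, -0.2, -0.2]
grip_width: 0.0319
[0.5556607  0.19321245 0.12168415] [-0.10879197  0.81653639 21.68416849] [-0.32611708 -0.19997191 -0.23049193] [-0.03973958 -0.00552732  0.0190993 ]
```

View pics/w18.png

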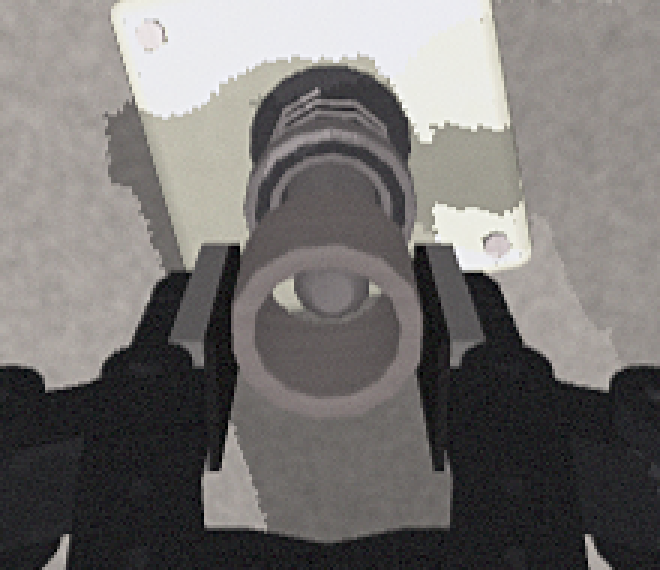

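```bash
python3 -m handwheel '0 0.8 3 0;0 0.8 6 0;0 0.8 9 0;0 0.8 12 0;0 0.8 15 0;0 0.8 17 0;0 0.8 17 0'; python3 -m handwheel '0 0 1.5 0;0 0 3 0;0 0 4.5 0;0 0 6 0;0 0 7.5 0;0 0 7.5 0'; python3 - <<'E'
from h import *
s=ctrl.observe();d=s['ee_rot'].T@(np.array([.5558,.1924,.1])-s['tool_pos']);print(s['tool_pos'],d*1000,s['ft_force'],s['torque'])
im=ctrl.get_image('wrist');save('w19',im[150:340,150:370].repeat(3,0).repeat(3,1))
E
```

```text
time: 17.35
tool_pos: [0.5555, 0.1922, 0.1041]
ee_rot: [[0.954, 0.298, -0.001], [0.298, -0.954, -0.0], [-0.001, 0.0, -1.0]]
ft_force: [0.7, -0.5, -0.3]
grip_width: 0.0317
time: 17.85
tool_pos: [0.5556, 0.1923, 0.0969]
ee_rot: [[0.954, 0.298, -0.001], [0.298, -0.954, -0.0], [-0.001, 0.0, -1.0]]
ft_force: [-0.6, 0.5, -0.9]
grip_width: 0.032
[0.55564141 0.1922975  0.09692669] [ 0.17985051 -0.05042271 -3.07343119] [-0.55607407  0.45452196 -0.89283321] [-0.03006296  0.02363053 -0.05154264]
```

View pics/w19.png

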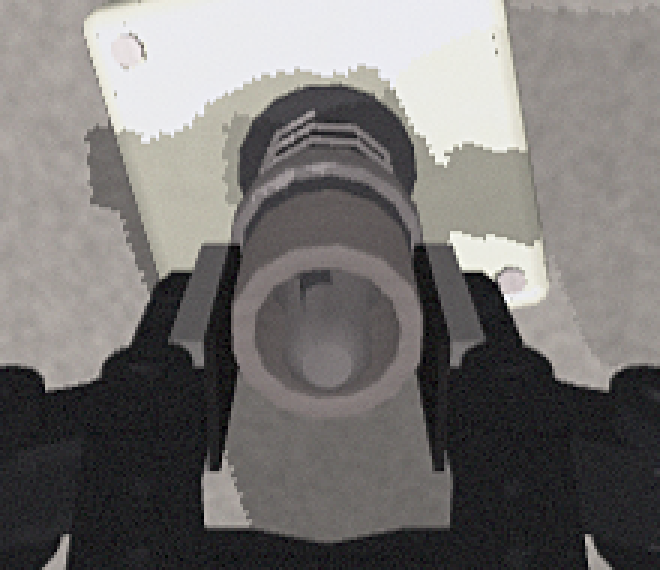

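```bash
python3 -m handwheel '0 0 1 0;0 0 2 0;0 0 3.5 0;0 0 5 0;0 0 6.5 0;0 0 8 0;0 0 8 0'; python3 -m handwheel '0 0 0.7 0;0 0 1.4 0;0 0 2 0;0 0 2 0'; python3 - <<'E'
from h import *
s=ctrl.observe();d=s['ee_rot'].T@(np.array([.5558,.1924,.1])-s['tool_pos']);print(s['tool_pos'],d*1000,s['ft_force'],s['torque'])
E
```

```text
time: 18.48
tool_pos: [0.5556, 0.1923, 0.0889]
ee_rot: [[0.954, 0.298, -0.001], [0.298, -0.954, -0.0], [-0.001, 0.0, -1.0]]
ft_force: [-0.2, -0.3, -1.1]
grip_width: 0.0321
time: 18.82
tool_pos: [0.556, 0.1924, 0.0876]
ee_rot: [[0.954, 0.298, 0.0], [0.298, -0.954, -0.0], [0.0, 0.0, -1.0]]
ft_force: [-1.3, -0.6, 0.8]
grip_width: 0.0326
[0.55595981 0.19244539 0.08759872] [-1.63735400e-01 -2.95673316e-03 -1.24013163e+01] [-1.31645057 -0.55617555  0.84762288] [-0.08887169  0.08295127 -0.05095743]
```

```bash
python3 -m handwheel '0 0 0 0;0 0 0 0;0 0 0 0;0 0 0 0' 54; python3 - <<'E'
from h import *
s=ctrl.observe();print(s['tool_pos'],s['ft_force'],s['torque'])
im=ctrl.get_image('wrist');save('w20',im[150:340,150:370].repeat(3,0).repeat(3,1))
im=ctrl.get_image('scene');save('s20',im[110:220,240:360].repeat(5,0).repeat(5,1))
E
```

```text
time: 19.15
tool_pos: [0.5559, 0.1924, 0.0874]
ee_rot: [[0.954, 0.298, 0.0], [0.298, -0.954, 0.0], [0.0, -0.0, -1.0]]
ft_force: [0.3, 0.5, 0.4]
grip_width: 0.0539
[0.55591995 0.19241973 0.08735027] [0.26102509 0.50651303 0.43247481] [-0.03460654  0.03064144  0.02295734]
```

View pics/w20.png

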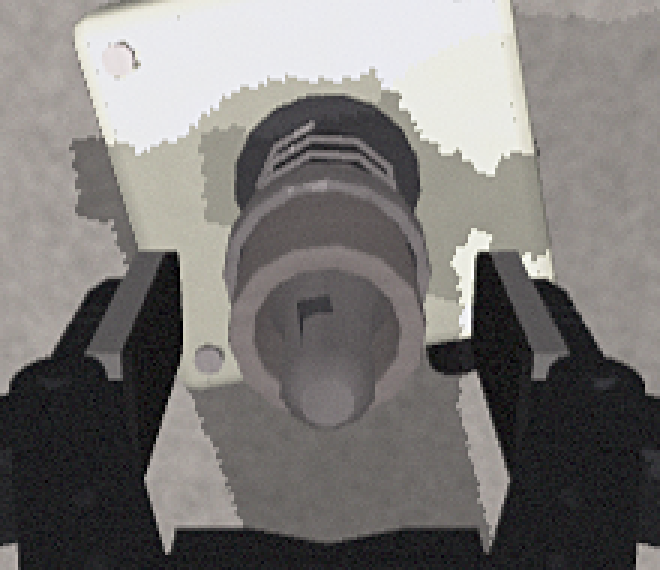

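View pics/s20.png

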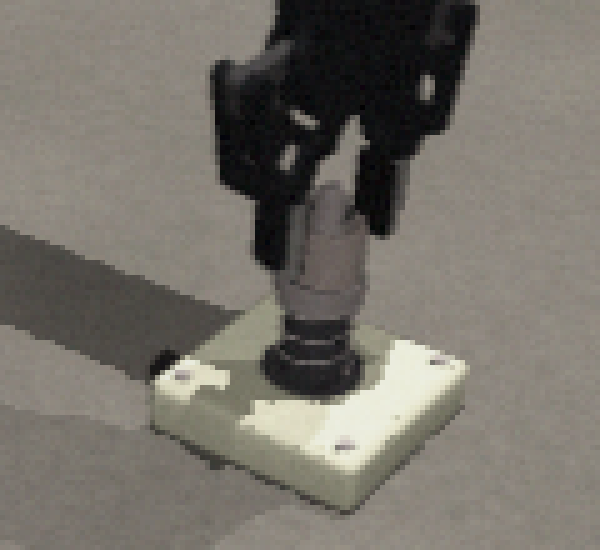

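Spacer stands on the bearing around the shaft. Next, the steel washer.

```bash
python3 -m handwheel '0 0 -15 0;0 0 -50 0;0 0 -85 0; 0 0 -95 0; -27 292 -95 0;-27 292 -95 0;-27 292 -95 0;-27 292 -95 0' 66; python3 - <<'E'
from h import *
s=ctrl.observe();d=s['ee_rot'].T@(np.array([.617,-.095,.15])-s['tool_pos']);print(s['tool_pos'],d*1000)
E
```

```text
time: 19.92
tool_pos: [0.5909, 0.0277, 0.1825]
ee_rot: [[0.954, 0.299, 0.001], [0.299, -0.954, -0.0], [0.001, 0.001, -1.0]]
ft_force: [0.6, 0.6, 0.0]
grip_width: 0.066
[0.59093585 0.02774916 0.18253543] [-11.87024468 124.90317282  32.61204234]
```

```bash
python3 -m handwheel '-12 122 32 0; -12 122 32 0;-12 122 32 0;-12 122 32 0;-12 122 32 0;-12 122 32 0;-12 122 32 0'; python3 - <<'E'
from h import *
look('w21','washer_center',.008)
E
```

```text
time: 20.5
tool_pos: [0.6159, -0.0881, 0.1507]
ee_rot: [[0.954, 0.301, 0.001], [0.301, -0.954, 0.002], [0.001, -0.001, -1.0]]
ft_force: [0.3, 0.2, -0.1]
grip_width: 0.0662
20.5 [ 0.6159 -0.0881  0.1507] 17.51 [ 0.33  0.16 -0.12]
0.78 box 313 357 208 245 [ 60. 166. 162.] world [ 0.593  -0.1842  0.008 ] tool mm [-50.9  84.9 142.5]
0.76 box 159 205 191 233 [136.  72. 163.] world [ 0.5586 -0.018   0.008 ] tool mm [-33.7 -84.  142.8]
0.64 box 119 169 19 61 [74. 72. 74.] world [0.7129 0.0534 0.008 ] tool mm [ 134.9 -105.6  143. ]
0.63 box 243 289 160 204 [149. 143. 144.] world [ 0.6185 -0.0953  0.008 ] tool mm [  0.2   7.8 142.7]
0.55 box 212 263 56 110 [161.  90. 190.] world [ 0.7033 -0.0391  0.008 ] tool mm [ 98.  -20.3 142.9]
```

View pics/w21.png

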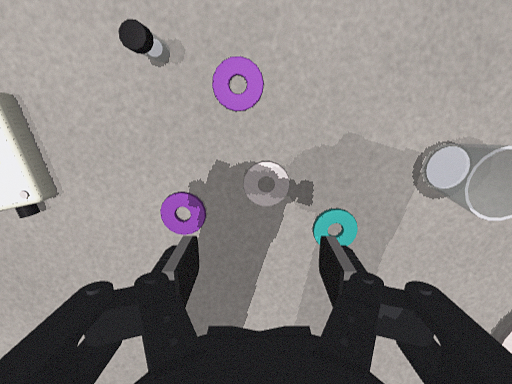

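The steel washer is at (266,183), at tool offset (0.2,7.8). Purple (183,213) and turquoise (335,230) sit clear of the finger path.

```bash
python3 -m handwheel '0 7 20 0; 0 7 50 0;0 7 70 0;0 7 70 0;0 7 70 0'; python3 - <<'E'
from h import *
look('w22','washer_center',.008)
E
```

```text
time: 21.02
tool_pos: [0.617, -0.0959, 0.0798]
ee_rot: [[0.954, 0.3, -0.002], [0.3, -0.954, 0.001], [-0.002, -0.001, -1.0]]
ft_force: [0.0, -0.1, -0.1]
grip_width: 0.0661
21.0167 [ 0.617  -0.0959  0.0798] 17.47 [ 0.01 -0.1  -0.13]
0.84 box 123 181 213 266 [142.  73. 173.] world [ 0.559 -0.019  0.008] tool mm [-32.2 -90.6  72. ]
0.79 box 229 288 174 231 [138. 132. 133.] world [ 0.6177 -0.0953  0.008 ] tool mm [ 1.  -0.2 71.8]
0.63 box 185 253 34 108 [163.  89. 194.] world [ 0.7034 -0.039   0.008 ] tool mm [ 99.6 -28.3  71.6]
0.61 box 337 375 234 271 [ 60. 171. 166.] world [ 0.5996 -0.1891  0.008 ] tool mm [-44.5  83.8  71.8]
```

View pics/w22.png

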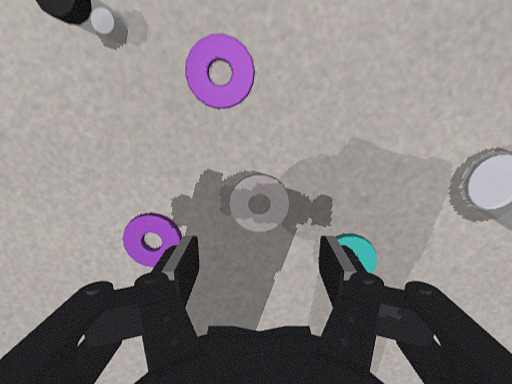

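```bash
python3 -m handwheel '0.7 0 25 0; 0.7 0 50 0;0.7 0 68 0;0.7 0 75 0;0.7 0 75 0;0.7 0 75 0'; python3 - <<'E'
from h import *
look('w23','washer_center',.008)
E
```

```text
time: 21.62
tool_pos: [0.6198, -0.0969, 0.007]
ee_rot: [[0.954, 0.299, 0.003], [0.299, -0.954, -0.0], [0.003, 0.001, -1.0]]
ft_force: [-0.8, -0.3, 0.7]
grip_width: 0.0656
21.6167 [ 0.6198 -0.0969  0.007 ] 17.37 [-0.83 -0.33  0.74]
0.86 box 142 247 0 113 [163.  88. 195.] world [ 0.7031 -0.0395  0.008 ] tool mm [ 96.6 -29.9  -0.8]
0.75 box 373 400 335 356 [ 61. 168. 164.] world [ 0.5766 -0.1955  0.008 ] tool mm [-70.7  81.2  -1.1]
0.74 box 212 298 206 286 [134. 128. 129.] world [ 0.6186 -0.0949  0.008 ] tool mm [-0.6 -2.2 -1. ]
0.74 box 63 138 260 299 [135.  70. 163.] world [ 0.571  -0.0149  0.008 ] tool mm [-22.1 -92.8  -1.2]
```

View pics/w23.png

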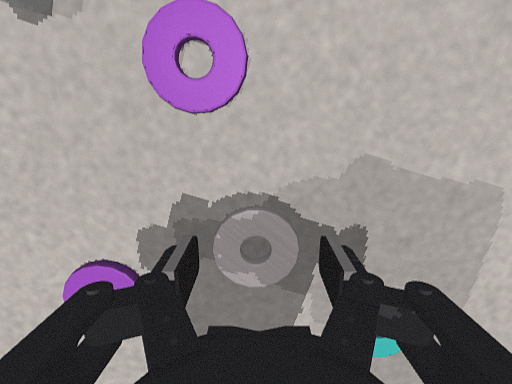

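```bash
python3 -m handwheel '-0.5 -2 3 0; -0.5 -2 6 0;-0.5 -2 8 0;-0.5 -2 8 0';python3 -m handwheel '0 0 0 0;0 0 0 0;0 0 0 0;0 0 0 0;0 0 0 0;0 0 0 0' 44 60; python3 - <<'E'
from h import *
look('w24','washer_center',.008)
E
```

```text
time: 22.05
tool_pos: [0.6169, -0.0953, -0.0031]
ee_rot: [[0.954, 0.298, -0.001], [0.298, -0.954, -0.0], [-0.001, -0.0, -1.0]]
ft_force: [0.2, -0.1, -0.2]
grip_width: 0.0663
time: 22.55
tool_pos: [0.6179, -0.0954, -0.0021]
ee_rot: [[0.955, 0.298, 0.001], [0.298, -0.955, -0.0], [0.001, 0.001, -1.0]]
ft_force: [-0.0, 0.3, 3.8]
grip_width: 0.0468
22.55 [ 0.6179 -0.0954 -0.0021] 17.35 [-0.01  0.25  3.76]
0.7 box 356 411 324 367 [ 64. 185. 180.] world [ 0.5813 -0.1846  0.008 ] tool mm [-61.5  74.2 -10.1]
0.66 box 138 251 0 110 [165.  89. 197.] world [ 0.7009 -0.0402  0.008 ] tool mm [ 95.7 -28.  -10. ]
0.61 box 55 125 265 336 [143.  74. 173.] world [ 0.5612 -0.0135  0.008 ] tool mm [-29.7 -95.  -10.2]
0.58 box 215 302 207 292 [136. 129. 130.] world [ 0.6198 -0.0945  0.008 ] tool mm [  2.1  -0.3 -10.1]
```

View pics/w24.png

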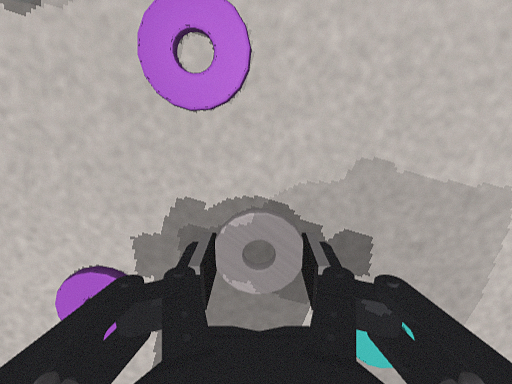

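```bash
python3 -m handwheel '0 0 -8 0;0 0 -30 0;0 0 -70 0;0 0 -110 0;0 0 -150 0;0 0 -155 0;0 -20 -155 0;10 -60 -155 0'; python3 -m handwheel '15.5 -233 0 0;15.5 -233 0 0;15.5 -233 0 0;15.5 -233 0 0;15.5 -233 0 0;15.5 -233 0 0;15.5 -233 0 0'; python3 -m handwheel '0 0 0 0;0 0 0 0;0 0 0 0;0 0 0 0;0 0 0 0'; python3 - <<'E'
from h import *
s=ctrl.observe();d=s['ee_rot'].T@(np.array([.5558,.1924,.1])-s['tool_pos']);print(s['tool_pos'],d*1000,s['ft_force'])
im=ctrl.get_image('wrist');save('w25',im[150:340,150:370].repeat(3,0).repeat(3,1))
E
```

```text
time: 23.32
tool_pos: [0.609, -0.0444, 0.1527]
ee_rot: [[0.958, 0.285, 0.001], [0.285, -0.958, -0.008], [-0.002, 0.008, -1.0]]
ft_force: [-0.1, -1.3, -1.9]
grip_width: 0.0464
time: 23.9
tool_pos: [0.5496, 0.2024, 0.1523]
ee_rot: [[0.95, 0.311, -0.003], [0.312, -0.95, 0.007], [-0.001, -0.008, -1.0]]
ft_force: [-0.5, 0.9, -0.2]
grip_width: 0.0466
time: 24.32
tool_pos: [0.5549, 0.1901, 0.1521]
ee_rot: [[0.955, 0.295, -0.0], [0.295, -0.955, -0.001], [-0.0, 0.001, -1.0]]
ft_force: [-0.7, 1.0, -1.7]
grip_width: 0.0468
[0.55487105 0.19007466 0.15210555] [ 1.5967516  -1.98587754 52.10340939] [-0.71085145  0.9640634  -1.69847657]
```

View pics/w25.png

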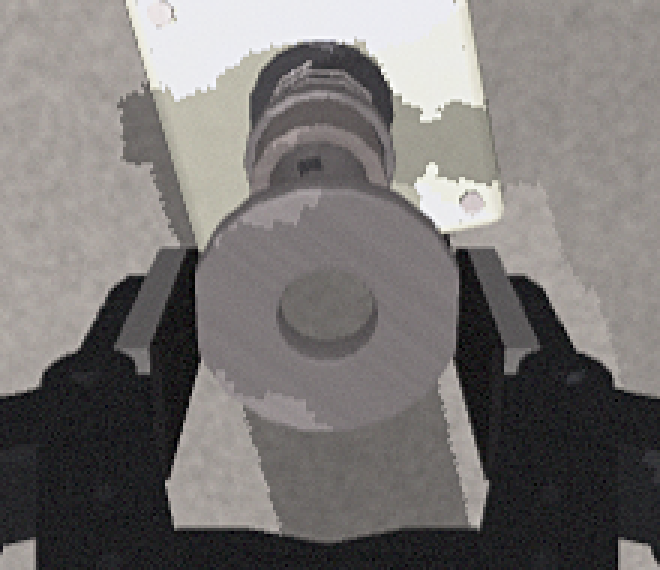

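```bash
python3 -m handwheel '0 0 10 0;0 0 15 0;0 0 15 0;0 0 15 0'; python3 - <<'E'
from h import *
s=ctrl.observe();d=s['ee_rot'].T@(np.array([.5558,.1924,.1])-s['tool_pos']);print(s['tool_pos'],d*1000,s['ft_force'])
E
```

```text
time: 24.7
tool_pos: [0.5537, 0.1916, 0.1363]
ee_rot: [[0.954, 0.298, -0.002], [0.298, -0.954, -0.001], [-0.002, 0.0, -1.0]]
ft_force: [0.6, -0.0, -1.3]
grip_width: 0.0468
[0.55365089 0.19158276 0.13632029] [ 2.37192602 -0.14238537 36.31533517] [ 5.55720397e-01 -6.15613959e-04 -1.25794827e+00]
```

```bash
python3 -m handwheel '1 0 5 0;1 0 10 0;1 0 14 0;1 0 14 0;1 0 14 0'; python3 - <<'E'
from h import *
s=ctrl.observe();d=s['ee_rot'].T@(np.array([.5558,.1924,.1])-s['tool_pos']);print(s['tool_pos'],d*1000,s['ft_force'],s['torque'])
im=ctrl.get_image('wrist');save('w26',im[200:310,200:320].repeat(5,0).repeat(5,1))
im=ctrl.get_image('scene');save('s26',im[110:220,240:360].repeat(5,0).repeat(5,1))
E
```

```text
time: 25.12
tool_pos: [0.555, 0.1921, 0.1229]
ee_rot: [[0.954, 0.298, -0.001], [0.298, -0.954, -0.0], [-0.001, 0.0, -1.0]]
ft_force: [0.4, 0.3, -0.8]
grip_width: 0.0466
[0.5549633  0.19210699 0.12286727] [ 0.90802723 -0.03205549 22.86640787] [ 0.354167    0.31835162 -0.75309566] [ 0.03582678 -0.0424689  -0.00299426]
```

View pics/w26.png

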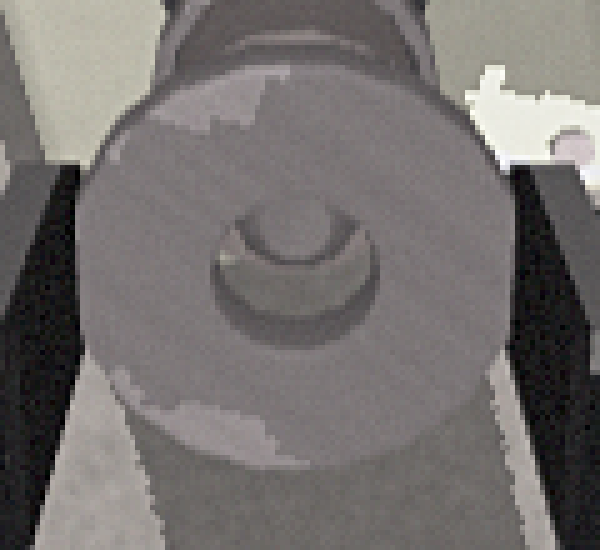

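View pics/s26.png

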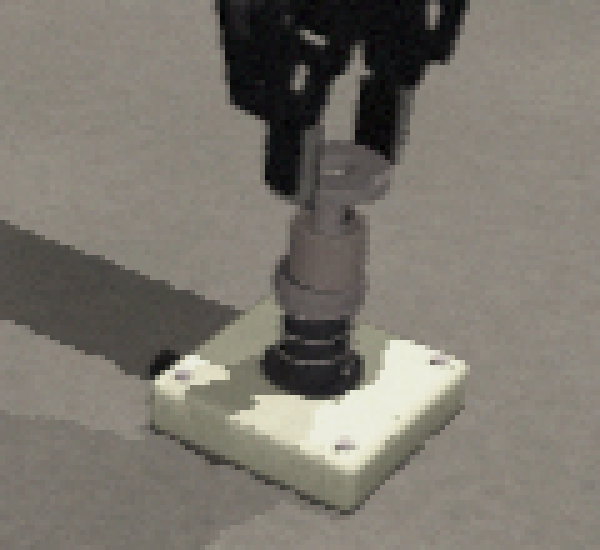

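```bash
python3 -m handwheel '-0.4 0 1.5 0;-0.4 0 3 0;-0.4 0 4.5 0;-0.4 0 6 0;-0.4 0 7 0;-0.4 0 7 0'; python3 - <<'E'
from h import *
s=ctrl.observe();d=s['ee_rot'].T@(np.array([.5558,.1924,.1])-s['tool_pos']);print(s['tool_pos'],d*1000,s['ft_force'],s['torque'])
im=ctrl.get_image('wrist');save('w27',im[200:310,200:320].repeat(5,0).repeat(5,1))
E
```

```text
time: 25.72
tool_pos: [0.5547, 0.192, 0.116]
ee_rot: [[0.954, 0.298, -0.0], [0.298, -0.954, -0.0], [-0.0, 0.0, -1.0]]
ft_force: [-0.5, -0.1, -0.9]
grip_width: 0.0467
[0.55473014 0.19203547 0.11598692] [ 1.13762737 -0.02984984 15.98636748] [-0.49036865 -0.07013005 -0.88211518] [ 0.04705718 -0.04680815  0.01397389]
```

View pics/w27.png

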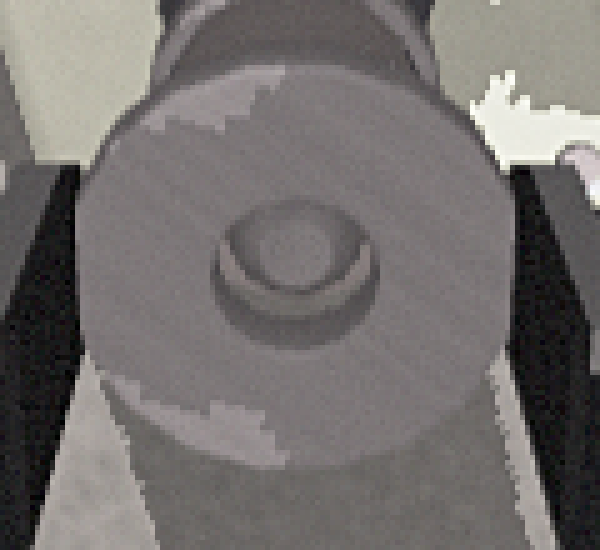

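Tip is centred in the washer bore with no contact force. Now a slow press at 0.5 mm per row, watching the force.

```bash
python3 -m handwheel '0 0 0.5 0;0 0 1 0;0 0 1.5 0;0 0 2 0;0 0 2.5 0;0 0 3 0;0 0 3.5 0;0 0 4 0'; python3 -c "
from h import *
s=ctrl.observe();print(s['tool_pos'],s['ft_force'],s['torque'])"
python3 -m handwheel '0 0 0.5 0;0 0 1 0;0 0 1.5 0;0 0 2 0'; python3 -c "
from h import *
s=ctrl.observe();print(s['tool_pos'],s['ft_force'],s['torque'])"
```

```text
time: 26.43
tool_pos: [0.5552, 0.1924, 0.1125]
ee_rot: [[0.954, 0.298, 0.001], [0.298, -0.954, 0.0], [0.001, -0.0, -1.0]]
ft_force: [-0.3, 1.1, 0.2]
grip_width: 0.0466
[0.55523178 0.1923673  0.11252654] [-0.31621099  1.14921368  0.17555964] [ 0.08173224 -0.1339384  -0.02788776]
time: 26.77
tool_pos: [0.5555, 0.1925, 0.111]
ee_rot: [[0.954, 0.298, 0.001], [0.298, -0.954, 0.001], [0.002, -0.0, -1.0]]
ft_force: [1.4, 0.5, 3.3]
grip_width: 0.0467
[0.55548675 0.19245104 0.1110192 ] [1.35319611 0.49139698 3.2669009 ] [ 0.04942587 -0.0944411   0.04639187]
```

```bash
python3 -m handwheel '0.3 0 0.4 0;0.3 0 0.8 0;0.3 0 1.2 0;0.3 0 1.6 0'; python3 -c "
from h import *
s=ctrl.observe();print(s['tool_pos'],s['ft_force'],s['torque'])"
python3 -m handwheel '0 0 0.4 0;0 0 0.8 0;0 0 1.2 0;0 0 1.6 0'; python3 -c "
from h import *
s=ctrl.observe();print(s['tool_pos'],s['ft_force'],s['torque'])"
```

```text
time: 27.1
tool_pos: [0.5554, 0.1923, 0.1091]
ee_rot: [[0.955, 0.298, 0.001], [0.298, -0.955, 0.0], [0.001, 0.0, -1.0]]
ft_force: [1.3, 0.1, 4.3]
grip_width: 0.0468
[0.555441   0.19234862 0.10913277] [1.27062298 0.07810504 4.25158927] [ 0.00082121 -0.10270949  0.00731093]
time: 27.43
tool_pos: [0.5548, 0.1921, 0.1064]
ee_rot: [[0.954, 0.298, -0.001], [0.298, -0.954, -0.0], [-0.001, 0.0, -1.0]]
ft_force: [1.0, -0.6, 0.7]
grip_width: 0.0465
[0.55476162 0.19205275 0.10640791] [ 0.99146711 -0.58623354  0.74699716] [ 0.06376011 -0.2393042  -0.00653213]
```

```bash
python3 -m handwheel '0.3 0 0.4 0;0.3 0 0.8 0;0.3 0 1.2 0;0.3 0 1.6 0'; python3 -c "
from h import *
s=ctrl.observe();print(s['tool_pos'],s['ft_force'],s['torque'])"
python3 -m handwheel '0 0 0.4 0;0 0 0.8 0;0 0 1.2 0;0 0 1.6 0'; python3 -c "
from h import *
s=ctrl.observe();print(s['tool_pos'],s['ft_force'],s['torque'])
im=ctrl.get_image('wrist');save('w28',im[200:310,200:320].repeat(5,0).repeat(5,1))"
```

```text
time: 27.77
tool_pos: [0.5552, 0.1922, 0.1053]
ee_rot: [[0.954, 0.298, -0.001], [0.298, -0.954, -0.0], [-0.001, 0.0, -1.0]]
ft_force: [0.1, -0.0, 0.2]
grip_width: 0.0464
[0.55518306 0.19218315 0.10527199] [ 0.11258742 -0.03754886  0.17321662] [ 0.06103122 -0.09669171  0.01351474]
time: 28.1
tool_pos: [0.5554, 0.1923, 0.1039]
ee_rot: [[0.955, 0.298, -0.0], [0.298, -0.955, -0.0], [-0.0, 0.0, -1.0]]
ft_force: [-0.6, -0.3, -0.4]
grip_width: 0.0466
[0.55538808 0.19226759 0.10387732] [-0.60867459 -0.28953441 -0.38099912] [ 0.03824729 -0.01881725  0.03299838]
```

View pics/w28.png

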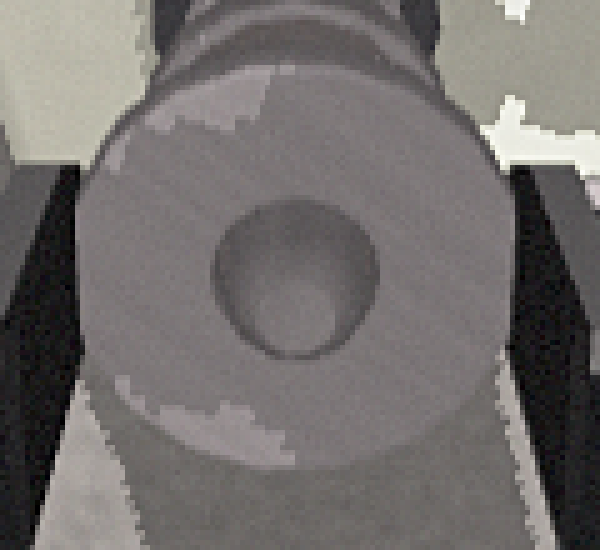

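```bash
for i in 1; do python3 -m handwheel '0 0 0.4 0;0 0 0.8 0;0 0 1.2 0;0 0 1.6 0'; done; python3 -c "
from h import *
s=ctrl.observe();print(s['tool_pos'],s['ft_force'],s['torque'])"
python3 -m handwheel '0 0 0.4 0;0 0 0.8 0;0 0 1.2 0;0 0 1.6 0'; python3 -c "
from h import *
s=ctrl.observe();print(s['tool_pos'],s['ft_force'],s['torque'])"
```

```text
time: 28.48
tool_pos: [0.5555, 0.1923, 0.1025]
ee_rot: [[0.955, 0.298, 0.0], [0.298, -0.955, -0.0], [0.0, 0.0, -1.0]]
ft_force: [-0.6, -0.1, 2.3]
grip_width: 0.0466
[0.555453   0.19228912 0.10254534] [-0.59875878 -0.12512534  2.34432004] [-0.10706179  0.08815975  0.02649478]
time: 28.82
tool_pos: [0.5555, 0.1923, 0.1009]
ee_rot: [[0.954, 0.298, 0.0], [0.298, -0.954, -0.0], [0.0, 0.0, -1.0]]
ft_force: [-1.1, -0.7, 3.1]
grip_width: 0.0469
[0.55547331 0.19234521 0.10086421] [-1.07989324 -0.71044418  3.07411918] [-0.12809903  0.14963033  0.00651452]
```

```bash
python3 -m handwheel '0 0 0.4 0;0 0 0.8 0;0 0 1.2 0;0 0 1.6 0'; python3 -c "
from h import *
s=ctrl.observe();print(s['tool_pos'],s['ft_force'],s['torque'])"
python3 -m handwheel '0 0 0.4 0;0 0 0.8 0;0 0 1.2 0;0 0 1.2 0'; python3 -c "
from h import *
s=ctrl.observe();print(s['tool_pos'],s['ft_force'],s['torque'])
im=ctrl.get_image('wrist');save('w29',im[200:310,200:320].repeat(5,0).repeat(5,1))"
```

```text
time: 29.15
tool_pos: [0.5554, 0.1923, 0.0989]
ee_rot: [[0.954, 0.298, -0.0], [0.298, -0.954, -0.0], [-0.0, -0.0, -1.0]]
ft_force: [-1.0, 0.4, 2.3]
grip_width: 0.0468
[0.55539084 0.19233604 0.09887992] [-1.03298668  0.36973446  2.32813684] [-0.06500937  0.08373746  0.00811303]
time: 29.48
tool_pos: [0.5554, 0.1923, 0.098]
ee_rot: [[0.954, 0.298, 0.0], [0.298, -0.954, -0.0], [-0.0, 0.0, -1.0]]
ft_force: [-0.5, -0.6, 3.7]
grip_width: 0.0467
[0.55543721 0.19230562 0.09801504] [-0.54408667 -0.61228755  3.74336239] [-0.1344232   0.23255927 -0.05036016]
```

View pics/w29.png

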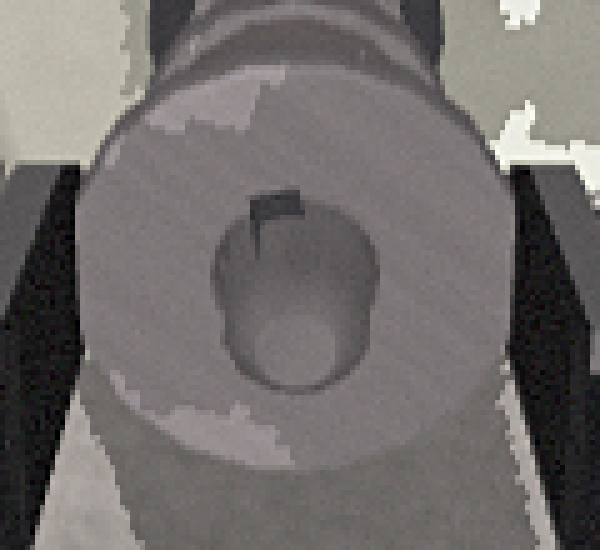

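A catch has appeared out above the washer's top face at crop (275,205), and the force dipped. I'll press a touch further, so the hidden opposite catch snaps too.

```bash
python3 -m handwheel '0 0 0.3 0;0 0 0.5 0;0 0 0.5 0'; python3 -c "
from h import *
s=ctrl.observe();print(s['tool_pos'],s['ft_force'],s['torque'])"
python3 -m handwheel '0 0 0.3 0;0 0 0.5 0;0 0 0.5 0'; python3 -c "
from h import *
s=ctrl.observe();print(s['tool_pos'],s['ft_force'],s['torque'])
im=ctrl.get_image('wrist');save('w30',im[200:310,200:320].repeat(5,0).repeat(5,1))
im=ctrl.get_image('scene');save('s30',im[110:220,240:360].repeat(5,0).repeat(5,1))"
```

```text
time: 29.78
tool_pos: [0.5555, 0.1923, 0.0975]
ee_rot: [[0.955, 0.298, 0.0], [0.298, -0.955, -0.0], [0.0, 0.0, -1.0]]
ft_force: [-1.3, -0.7, 3.4]
grip_width: 0.0464
[0.55547057 0.19229726 0.09747   ] [-1.34963546 -0.68699514  3.37432065] [-0.12130865  0.22732034 -0.00925491]
time: 30.03
tool_pos: [0.5555, 0.1923, 0.0973]
ee_rot: [[0.954, 0.298, 0.0], [0.298, -0.954, -0.0], [0.0, 0.0, -1.0]]
ft_force: [-1.5, -0.8, 4.6]
grip_width: 0.0467
[0.5554787  0.19233035 0.09726732] [-1.50765536 -0.80235028  4.63358825] [-0.21384189  0.32178219 -0.01546525]
```

View pics/w30.png

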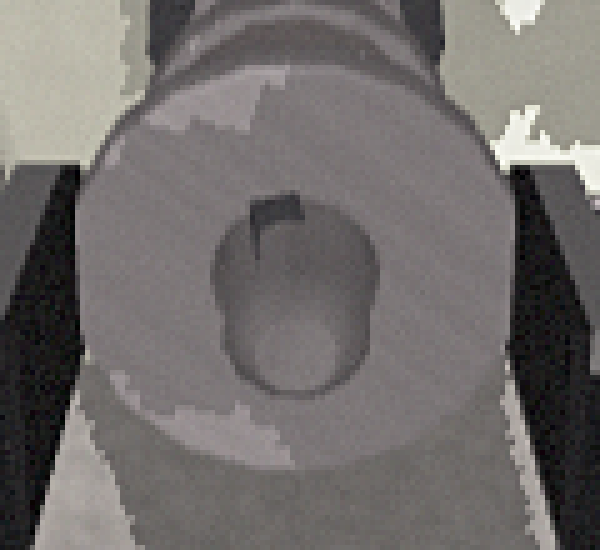

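View pics/s30.png

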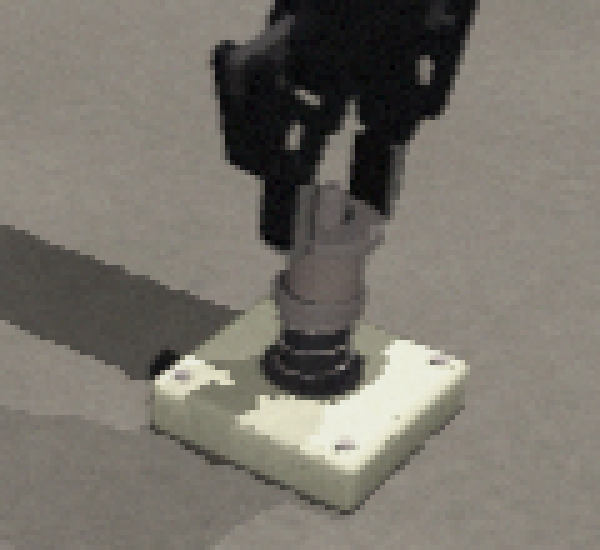

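```bash
python3 -m handwheel '0 0 0.3 0;0 0 0.6 0;0 0 0.6 0;0 0 0.6 0'; python3 -c "
from h import *
s=ctrl.observe();print(s['tool_pos'],s['ft_force'],s['torque'])"
```

```text
time: 30.47
tool_pos: [0.5555, 0.1923, 0.0972]
ee_rot: [[0.955, 0.298, 0.0], [0.298, -0.955, -0.0], [0.0, 0.0, -1.0]]
ft_force: [-2.8, -1.0, 7.0]
grip_width: 0.0469
[0.55551463 0.19233959 0.09721756] [-2.83946372 -1.04770769  7.01729893] [-0.33895346  0.47110604 -0.01571544]
```

z has stopped at 0.0972 while the force rises, so the stack is home on the shoulder. I'll back off and release.

```bash
python3 -m handwheel '0 0 -1 0;0 0 -2 0;0 0 -2.6 0;0 0 -2.6 0;0 0 -2.6 0'; python3 -c "
from h import *
s=ctrl.observe();print(s['tool_pos'],s['ft_force'],s['torque'])"
python3 -m handwheel '0 0 0 0;0 0 0 0;0 0 0 0;0 0 0 0;0 0 0 0' 68; python3 -c "
from h import *
s=ctrl.observe();print(s['tool_pos'],s['ft_force'],s['torque'])
im=ctrl.get_image('wrist');save('w31',im[200:310,200:320].repeat(5,0).repeat(5,1))"
```

```text
time: 30.88
tool_pos: [0.5554, 0.1923, 0.0988]
ee_rot: [[0.954, 0.298, -0.0], [0.298, -0.954, -0.0], [-0.0, 0.0, -1.0]]
ft_force: [-0.9, -1.1, 2.5]
grip_width: 0.047
[0.55544788 0.19231762 0.09878778] [-0.89627869 -1.08549532  2.49051807] [-0.13612668  0.15152862 -0.01510323]
time: 31.3
tool_pos: [0.5554, 0.1923, 0.0987]
ee_rot: [[0.954, 0.298, -0.0], [0.298, -0.954, -0.0], [-0.0, -0.0, -1.0]]
ft_force: [0.2, 0.4, -0.1]
grip_width: 0.068
[0.5553589  0.19233506 0.09869532] [ 0.18438295  0.44790634 -0.13042556] [0.03737912 0.02605908 0.0165876 ]
```

View pics/w31.png

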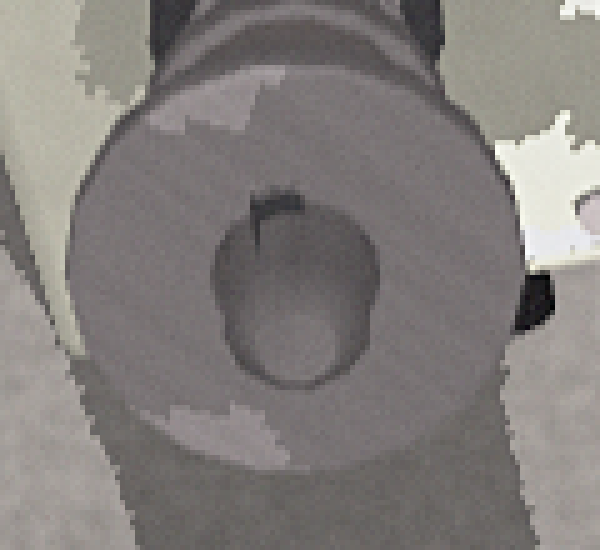

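The washer stayed down under the catch after release. I'll retreat and check.

```bash
python3 -m handwheel '0 0 -10 0;0 0 -30 0;0 0 -65 0;0 0 -95 0;-60 0 -95 0;-80 0 -95 0;-80 0 -95 0;-80 0 -95 0'; python3 -c "
from h import *
s=ctrl.observe();print(s['tool_pos'],s['ft_force'])
im=ctrl.get_image('wrist');save('w32',im[20:180,170:370].repeat(4,0).repeat(4,1))
im=ctrl.get_image('scene');save('s32',cv2.resize(im[120:220,250:350],None,fx=6,fy=6,interpolation=cv2.INTER_CUBIC));save('s32f',im)"
```

```text
time: 32.02
tool_pos: [0.4763, 0.1676, 0.194]
ee_rot: [[0.954, 0.299, -0.001], [0.299, -0.954, -0.003], [-0.002, 0.002, -1.0]]
ft_force: [1.4, 0.4, 0.7]
grip_width: 0.0679
[0.47633187 0.16760512 0.19404014] [1.35779741 0.39337562 0.74878851]
```

View pics/w32.png

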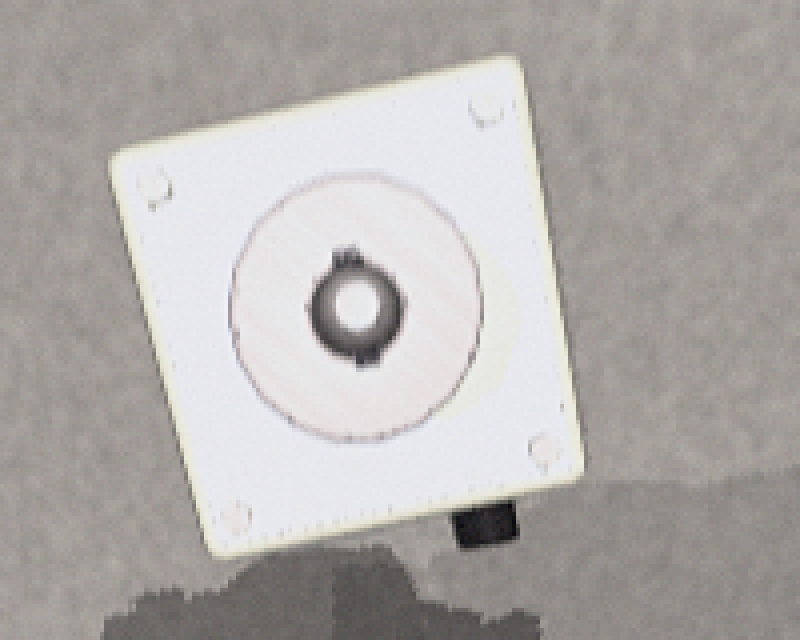

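View pics/s32.png

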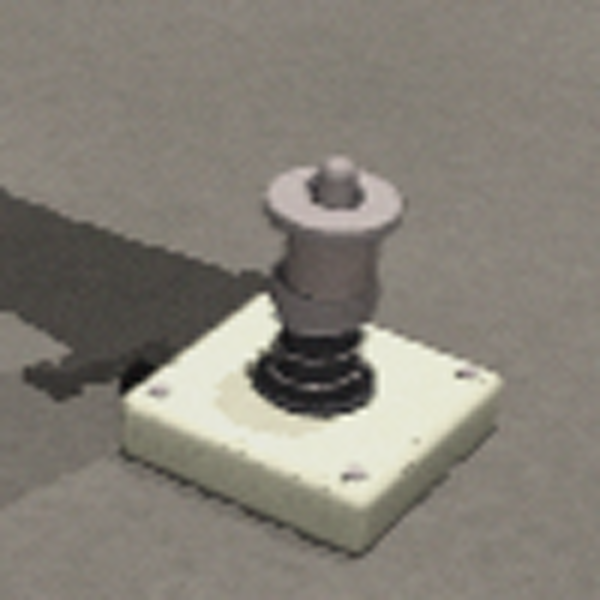

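View pics/s32f.png

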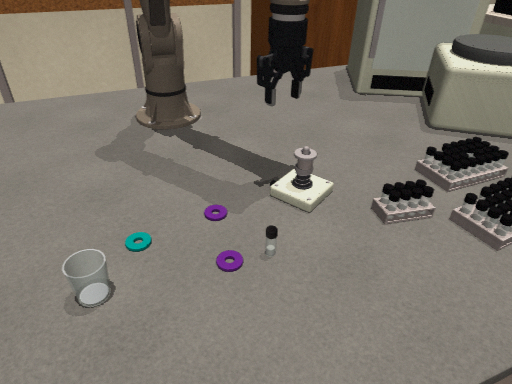

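The wrist crop shows both catches out over the washer face, at crop (347,258) and (368,355). The washer is flat and concentric. In the scene view the vial, rack and beaker have not moved. Handing in.

```bash
python3 -m handwheel '0 0 0 0;0 0 0 0;0 0 0 0;0 0 0 0'; python3 -c "
from h import *
print(ctrl.hand_in()); print(ctrl.observe()['time'])"
```

```text
time: 32.45
tool_pos: [0.4797, 0.1688, 0.1939]
ee_rot: [[0.954, 0.298, -0.0], [0.298, -0.954, 0.001], [0.0, -0.001, -1.0]]
ft_force: [0.6, -0.2, -0.3]
grip_width: 0.068
the job is handed in; nothing more can be done
None
the job is handed in; nothing more can be done
```

The spindle is back together and handed in at about 32.5 s: bearing on the sprung seat, spacer on the bearing, and the pale steel washer pressed home and released. The hand-in reports no verdict.

- **Press:** the washer stopped hard at TCP z = 0.0972 m. The highest vertical force I read there was about 7 N, but force was read only at the end of each move, so a brief higher peak could have gone unseen.
- **Catches:** after release and retreat, the last wrist picture showed both catches out over a washer that looked flat and concentric. I could not measure the washer's force on the spacer; I judged it from the catches and from the washer staying down.
- **Bystanders:** the vial, rack and beaker stand at the same picture positions as at the start. The purple and turquoise washers were not touched.
- **Checks that disagreed:**
  - The network missed or misreported the spacer in several views, so I took those positions by eye.
  - The fixed cameras differed from each other by up to about 11 mm when used singly, so I relied on the wrist camera and contact instead.

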